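# Unload a polishing batch: hang the bangles, return the stones

### The arm

A 6-joint arm with a two-finger parallel gripper is mounted at the origin on the work surface. World frame = base frame: x ahead of the robot, y to its left, z up, the work surface at z = 0. Lengths are in m, angles in rad, forces in N, time in s.
With the tool pointing down it reaches from about 0.325 to 0.9 m from the base axis. Payload 6.1 kg.
Tool frame: the origin (TCP) lies at the very end of the fingers, on their centre line; the grasp point (between the pads) lies 19 mm behind it; z points along the fingers, y is the line along which they close (so a half turn about z gives the same grasp; the last joint's range is limited). The gripper opens to 85 mm and grips with 20 to 120 N. Pads are 22 mm wide; open, the fingers measure 114 mm over their backs; the gripper's body (76 mm by 85 mm) begins 54 mm behind the grasp point. The pads swing forward as they close: fully open they stand 13 mm farther back than shut.
Start: joints at [-1.369, 0.22, 1.526, -0, 1.395, -0.126], TCP at [0.201, -0.592, 0.231] pointing down, gripper open.
Joint ranges: [-2.98, 2.98], [-0.91, 2.08], [0.09, 2.57], [-1.24, 4.39], [0.2, 2.65], [-2.68, 2.68]. Speed limits (rad/s): [2.57, 2.57, 3.01, 3.14, 3.14, 3.14].

### API

Orientations are given as a unit quaternion [w, x, y, z].
In Python, from plant import get_obs, snapshot, job_done gives the robot as it stands. The module is installed in compiled form; this text tells all that it offers.
- The arm moves only by the tool move_arm, never from a script. Its argument "moves" is a list of rows, each a list of 7 numbers: the shift along the tool's x, y, z in units of 0.3 m (1.0 is 0.3 m), then the turn, a rotation vector about the tool's x, y, z in units of 45 degrees (1.0 is 45 degrees), then the closure, from -1 (fully open) to 1 (shut), so that 0 is half open. A call has 1 to 5 rows; each row is the pose to reach, as a shift and turn from the pose commanded when the call began, along the tool's axes at that moment; what a row does not reach only later rows make up. A row lasts 1/10 s, in which the tool goes at most 50 mm and 8.59 degrees, less where a joint would pass 70% of its speed; a pose out of reach is approached as far as the arm can. A call with a number of a shift or a turn outside -1 to 1 is refused whole. A call with a gripper value outside its range is refused whole. The fingers move at their own pace and stop on an object; "force" is the grip in N (left out, the last holds). Time passes only in rows, so rows that repeat a pose let the fingers close. It gives the time, the measured TCP pose, the force, the opening and the grip force at its end, in the units of the state.
- get_obs(): the state, without advancing time (a new reading comes with each control period).
- snapshot(name): name is "scene" or "top"; returns a dict with "frame" (384x512x3 uint8, red, green, blue), "fovy" (degrees; the focal length in pixels is half the picture's height over the tangent of half this angle, whatever the lens; pixels are square), "cx", "cy" (the principal point, pixels), "rvec" (rotation vector, rad) and "tvec" (3), from world to camera coordinates, as OpenCV has them. Camera axes: x right, y down, z forward; pixel columns grow to the right and rows downward; lengths in m; the calibration is good to about 2 mm. A picture is of the moment at which its call begins. There is no depth.
- job_done(): hands the job in; it is judged then, once.
The state is a dict: "time": time; "joint_positions": joint angles; "joint_velocities": joint speeds; "joint_efforts": joint torques, N m; "ee_pos": TCP position; "ee_rot": TCP orientation; "contact_force": force on the tool from outside, world axes, zero at the start; "moment": the same for the moment, N m; "gripper_width": finger opening in m; "grip_force": force on a finger pad.
Only numpy, scipy, OpenCV 4.12 (cv2) and the standard library are available. Lean on these libraries where they do the work, as an engineer would, in place of code of your own. Each camera call takes 0.05 s, during which the arm holds its last target. There are 200 camera calls.

### The job

Unload this polishing batch: hang every bangle on the drying rack, one to a slanted peg, well down its peg. Lift the tray by its bar and tip its polishing stones into the white tub, then set the empty tray back upright on its rubber mat. Leave the bottle, the tin and the hammer where they are.

Things in the scene. Friction and masses are not known exactly. Their poses are not given: they have to be found in the camera images.
- bangle0_mid (a point): copper-coloured chunky rigid bangle (a plain round band), outer diameter 80 mm, inner diameter 64 mm (wall 8 mm), 20 mm high as it lies flat on the bench, about 100 g; the point is its centre, half-way up, 10 mm above the bench at the start; z is the band's axis. Some bangles are absent (None) in some starts.
- bangle1_mid (a point): brass-yellow chunky rigid bangle (a plain round band), outer diameter 80 mm, inner diameter 64 mm (wall 8 mm), 20 mm high as it lies flat on the bench, about 100 g; the point is its centre, half-way up, 10 mm above the bench at the start; z is the band's axis. Some bangles are absent (None) in some starts.
- bangle2_mid (a point): silver-grey chunky rigid bangle (a plain round band), outer diameter 80 mm, inner diameter 64 mm (wall 8 mm), 20 mm high as it lies flat on the bench, about 100 g; the point is its centre, half-way up, 10 mm above the bench at the start; z is the band's axis. Some bangles are absent (None) in some starts.
- bangle3_mid (a point): red chunky rigid bangle (a plain round band), outer diameter 80 mm, inner diameter 64 mm (wall 8 mm), 20 mm high as it lies flat on the bench, about 100 g; the point is its centre, half-way up, 10 mm above the bench at the start; z is the band's axis. Some bangles are absent (None) in some starts.
- rack: fixed drying rack: a level steel rail 18 mm thick, 420 mm long, along the rack's y, its axis 150 mm above the bench, on a post at each end (60 mm outside the end pegs); it carries four equal straight brass pegs 100 mm apart that slant up to the rack's -x side (the robot's side), 55 degrees above the horizontal. Nothing stands below the rail between the posts. Origin on the bench below the rail's middle
- peg0: slanted peg of the rack, number 0 of 0 to 3 counted from the robot's left. Origin: the peg's root, in the rail's axis, 150 mm up; z runs up along the peg to its free end; y is level, along the rail; +x points up and away from the robot. Peg 12 mm in diameter, round end 90 mm from the origin; a black collar 32 mm in diameter ends 14 mm from the origin
- peg1: slanted peg of the rack, number 1 of 0 to 3 counted from the robot's left. Origin: the peg's root, in the rail's axis, 150 mm up; z runs up along the peg to its free end; y is level, along the rail; +x points up and away from the robot. Peg 12 mm in diameter, round end 90 mm from the origin; a black collar 32 mm in diameter ends 14 mm from the origin
- peg2: slanted peg of the rack, number 2 of 0 to 3 counted from the robot's left. Origin: the peg's root, in the rail's axis, 150 mm up; z runs up along the peg to its free end; y is level, along the rail; +x points up and away from the robot. Peg 12 mm in diameter, round end 90 mm from the origin; a black collar 32 mm in diameter ends 14 mm from the origin
- peg3: slanted peg of the rack, number 3 of 0 to 3 counted from the robot's left. Origin: the peg's root, in the rail's axis, 150 mm up; z runs up along the peg to its free end; y is level, along the rail; +x points up and away from the robot. Peg 12 mm in diameter, round end 90 mm from the origin; a black collar 32 mm in diameter ends 14 mm from the origin
- tub: white plastic open tub for polishing stones, outside 150 mm (x) by 220 mm (y) by 70 mm high, walls and floor 5 mm, fixed to the bench; origin at the centre of its underside, z up
- mat: black rubber mat where the tray lives, 190 mm (x) by 170 mm (y), 3 mm thick, fixed to the bench; origin at the centre of its underside
- tray_bar (a point): centre of the square wooden carrying bar (16 mm thick, 128 mm free length) that runs along the tray's y above its middle, between two thin side uprights; 92 mm above the tray's underside. The loose aluminium tray (350 g) stands on the mat at the start. z is up when the tray is level
- tray_lip (a point): middle of the open edge of the tray, on top of its floor: 75 mm to -x of the bar and 88 mm below it; stones slide off here. The floor is 150 mm (x) by 136 mm (y), 4 mm thick, with walls rising to 30 mm above the underside on the +x and both y sides; the -x side (towards the robot at the start) has no wall or lip. The stones slide once it is tilted about 40 degrees
- stone0_mid (a point): chunky six-sided ceramic polishing stone (green), 32 mm across, 22 mm high, 35 g, loose on the tray floor; the point is its centre. Some stones are absent (None) in some starts
- stone1_mid (a point): chunky six-sided ceramic polishing stone (white), 32 mm across, 22 mm high, 35 g, loose on the tray floor; the point is its centre. Some stones are absent (None) in some starts
- stone2_mid (a point): chunky six-sided ceramic polishing stone (green), 32 mm across, 22 mm high, 35 g, loose on the tray floor; the point is its centre. Some stones are absent (None) in some starts
- stone3_mid (a point): chunky six-sided ceramic polishing stone (white), 32 mm across, 22 mm high, 35 g, loose on the tray floor; the point is its centre. Some stones are absent (None) in some starts
- stone4_mid (a point): chunky six-sided ceramic polishing stone (green), 32 mm across, 22 mm high, 35 g, loose on the tray floor; the point is its centre. Some stones are absent (None) in some starts
- bottle_mid (a point): clear water bottle with a blue label, 64 mm diameter, 190 mm high, a bystander; the point is its centre
- tin_mid (a point): green tin, 72 mm diameter, 120 mm high, a bystander; the point is its centre
- mallet_mid (a point): hammer lying on the bench, a bystander; the point is near the middle of its length

How it is judged:
On the way:
1. the tray is lifted off its mat and tipped (height (world z) of tray_bar above 0.13 m and angle between tray_bar's own z axis and vertical above 0.45 rad), for 0.2 s.
At the end, for the whole second after the job is handed in: Each bangle threaded on a peg (centre within 34 mm of the peg axis in its x and y, -30 to 45 mm along it, over 80 mm up), one per peg; all stones inside the tub below its rim; tray upright (0.1 rad) on the mat, its middle within 30 mm of the mat's; all at rest (((z of bangle0_mid in the frame of peg0 between -0.03 and 0.045 m and angle between the z axis of bangle0_mid and the z axis of peg0, either way round below 1 rad and x of bangle0_mid in the frame of peg0 between -0.034 and 0.034 m and y of bangle0_mid in the frame of peg0 between -0.034 and 0.034 m) or (z of bangle0_mid in the frame of peg1 between -0.03 and 0.045 m and angle between the z axis of bangle0_mid and the z axis of peg1, either way round below 1 rad and x of bangle0_mid in the frame of peg1 between -0.034 and 0.034 m and y of bangle0_mid in the frame of peg1 between -0.034 and 0.034 m) or (z of bangle0_mid in the frame of peg2 between -0.03 and 0.045 m and angle between the z axis of bangle0_mid and the z axis of peg2, either way round below 1 rad and x of bangle0_mid in the frame of peg2 between -0.034 and 0.034 m and y of bangle0_mid in the frame of peg2 between -0.034 and 0.034 m) or (z of bangle0_mid in the frame of peg3 between -0.03 and 0.045 m and angle between the z axis of bangle0_mid and the z axis of peg3, either way round below 1 rad and x of bangle0_mid in the frame of peg3 between -0.034 and 0.034 m and y of bangle0_mid in the frame of peg3 between -0.034 and 0.034 m)) and height (world z) of each of bangle0_mid, bangle1_mid, bangle2_mid, bangle3_mid above 0.08 m and linear speed of each of bangle0, bangle1, bangle2, bangle3, stone0, stone1, stone2, stone3, stone4, tray below 0.03 m/s and ((z of bangle1_mid in the frame of peg0 between -0.03 and 0.045 m and angle between the z axis of bangle1_mid and the z axis of peg0, either way round below 1 rad and x of bangle1_mid in the frame of peg0 between -0.034 and 0.034 m and y of bangle1_mid in the frame of peg0 between -0.034 and 0.034 m) or (z of bangle1_mid in the frame of peg1 between -0.03 and 0.045 m and angle between the z axis of bangle1_mid and the z axis of peg1, either way round below 1 rad and x of bangle1_mid in the frame of peg1 between -0.034 and 0.034 m and y of bangle1_mid in the frame of peg1 between -0.034 and 0.034 m) or (z of bangle1_mid in the frame of peg2 between -0.03 and 0.045 m and angle between the z axis of bangle1_mid and the z axis of peg2, either way round below 1 rad and x of bangle1_mid in the frame of peg2 between -0.034 and 0.034 m and y of bangle1_mid in the frame of peg2 between -0.034 and 0.034 m) or (z of bangle1_mid in the frame of peg3 between -0.03 and 0.045 m and angle between the z axis of bangle1_mid and the z axis of peg3, either way round below 1 rad and x of bangle1_mid in the frame of peg3 between -0.034 and 0.034 m and y of bangle1_mid in the frame of peg3 between -0.034 and 0.034 m)) and ((z of bangle2_mid in the frame of peg0 between -0.03 and 0.045 m and angle between the z axis of bangle2_mid and the z axis of peg0, either way round below 1 rad and x of bangle2_mid in the frame of peg0 between -0.034 and 0.034 m and y of bangle2_mid in the frame of peg0 between -0.034 and 0.034 m) or (z of bangle2_mid in the frame of peg1 between -0.03 and 0.045 m and angle between the z axis of bangle2_mid and the z axis of peg1, either way round below 1 rad and x of bangle2_mid in the frame of peg1 between -0.034 and 0.034 m and y of bangle2_mid in the frame of peg1 between -0.034 and 0.034 m) or (z of bangle2_mid in the frame of peg2 between -0.03 and 0.045 m and angle between the z axis of bangle2_mid and the z axis of peg2, either way round below 1 rad and x of bangle2_mid in the frame of peg2 between -0.034 and 0.034 m and y of bangle2_mid in the frame of peg2 between -0.034 and 0.034 m) or (z of bangle2_mid in the frame of peg3 between -0.03 and 0.045 m and angle between the z axis of bangle2_mid and the z axis of peg3, either way round below 1 rad and x of bangle2_mid in the frame of peg3 between -0.034 and 0.034 m and y of bangle2_mid in the frame of peg3 between -0.034 and 0.034 m)) and ((z of bangle3_mid in the frame of peg0 between -0.03 and 0.045 m and angle between the z axis of bangle3_mid and the z axis of peg0, either way round below 1 rad and x of bangle3_mid in the frame of peg0 between -0.034 and 0.034 m and y of bangle3_mid in the frame of peg0 between -0.034 and 0.034 m) or (z of bangle3_mid in the frame of peg1 between -0.03 and 0.045 m and angle between the z axis of bangle3_mid and the z axis of peg1, either way round below 1 rad and x of bangle3_mid in the frame of peg1 between -0.034 and 0.034 m and y of bangle3_mid in the frame of peg1 between -0.034 and 0.034 m) or (z of bangle3_mid in the frame of peg2 between -0.03 and 0.045 m and angle between the z axis of bangle3_mid and the z axis of peg2, either way round below 1 rad and x of bangle3_mid in the frame of peg2 between -0.034 and 0.034 m and y of bangle3_mid in the frame of peg2 between -0.034 and 0.034 m) or (z of bangle3_mid in the frame of peg3 between -0.03 and 0.045 m and angle between the z axis of bangle3_mid and the z axis of peg3, either way round below 1 rad and x of bangle3_mid in the frame of peg3 between -0.034 and 0.034 m and y of bangle3_mid in the frame of peg3 between -0.034 and 0.034 m)) and distance between each of bangle1_mid, bangle2_mid, bangle3_mid and bangle0_mid above 0.06 m and distance between each of bangle2_mid, bangle3_mid and bangle1_mid above 0.06 m and distance between bangle3_mid and bangle2_mid above 0.06 m and x of stone0_mid in the frame of tub between -0.073 and 0.073 m and y of stone0_mid in the frame of tub between -0.108 and 0.108 m and height (world z) of each of stone0_mid, stone1_mid, stone2_mid, stone3_mid, stone4_mid below 0.07 m and x of stone1_mid in the frame of tub between -0.073 and 0.073 m and y of stone1_mid in the frame of tub between -0.108 and 0.108 m and x of stone2_mid in the frame of tub between -0.073 and 0.073 m and y of stone2_mid in the frame of tub between -0.108 and 0.108 m and x of stone3_mid in the frame of tub between -0.073 and 0.073 m and y of stone3_mid in the frame of tub between -0.108 and 0.108 m and x of stone4_mid in the frame of tub between -0.073 and 0.073 m and y of stone4_mid in the frame of tub between -0.108 and 0.108 m and horizontal distance between tray_bar and mat below 0.03 m and angle between tray_bar's own z axis and vertical below 0.1 rad and height (world z) of tray_bar below 0.105 m); the robot touches nothing.
It fails at once if the bottle is shifted by more than 40 mm (distance of bottle_mid from where it was at the start of the episode above 0.04 m).
It fails at once if the tin is shifted by more than 40 mm (distance of tin_mid from where it was at the start of the episode above 0.04 m).
It fails at once if the hammer is shifted by more than 40 mm (distance of mallet_mid from where it was at the start of the episode above 0.04 m).
Of bangle0, bangle1, bangle2, bangle3 only 3 to 4 are there at a start; the rules pass over those that are not, and their reading is None.
Of stone0, stone1, stone2, stone3, stone4 only 3 to 5 are there at a start; the rules pass over those that are not, and their reading is None.
At some moment in a run one of bangle0, bangle1, bangle2, bangle3 may be knocked a few centimetres aside while the robot is not near it.
It also fails if it takes over 210 s, if anything falls off the work surface, if the arm or the gripper's body presses on something with over 40 N, if the wrist force passes 120 N, or if a joint passes its speed limit or range.

## Working session

There is one attempt and no reset: what is moved stays moved. The work goes in short steps, Python scripts to look and compute and a tool call to move; the robot and the scene stay as the last step left them, time stands still between calls to the robot, and variables do not carry over. Pictures are saved under pics/ and viewed, at most 14 in all, crops included, and the job is handed in when it is done.

Besides the shell and the picture viewer there is one more tool, called in YAML: its name, and indented under it one key for each argument. move_arm: Moves the arm, as the interface text tells. Its arguments: {"type":"object","properties":{"moves":{"type":"array"},"force":{"type":"number"}},"required":["moves"]}

```bash
mkdir -p pics; cat > h.py <<'E'
import numpy as np, cv2
from plant import get_obs, snapshot, job_done
from scipy.spatial.transform import Rotation as R
def K(s):
    f=s["frame"].shape[0]/2/np.tan(np.radians(s["fovy"])/2)
    return np.array([[f,0,s["cx"]],[0,f,s["cy"]],[0,0,1.]])
def ray(s,uv):
    Rm=cv2.Rodrigues(np.array(s["rvec"],float))[0]; t=np.array(s["tvec"],float).ravel()
    d=Rm.T@np.linalg.inv(K(s))@np.array([uv[0],uv[1],1.]); return -Rm.T@t,d
def onz(s,uv,z):
    c,d=ray(s,uv); return c+d*(z-c[2])/d[2]
def proj(s,P):
    return cv2.projectPoints(np.array(P,float).reshape(-1,3),np.array(s["rvec"],float),np.array(s["tvec"],float),K(s),None)[0].reshape(-1,2)
def save(s,n,crop=None,sc=1.5):
    f=s["frame"][:,:,::-1]
    if crop: f=f[crop[1]:crop[3],crop[0]:crop[2]]
    cv2.imwrite("pics/"+n,cv2.resize(f,None,fx=sc,fy=sc,interpolation=cv2.INTER_CUBIC))
E
python3 - <<'E'
from h import *
for n in("top","scene"):
    s=snapshot(n);save(s,n+"0.png");c,d=ray(s,(s["cx"],s["cy"]));print(n,s["fovy"],c,d)
E
```

```text
top 46.215100268621576 [0.37680147 0.08017155 1.17943537] [ 0.19588631 -0.01281417 -0.98054288]
scene 44.1151936347226 [ 0.99500901 -0.67083575  1.33366987] [-0.28120015  0.49209075 -0.82387692]
```

View pics/top0.png

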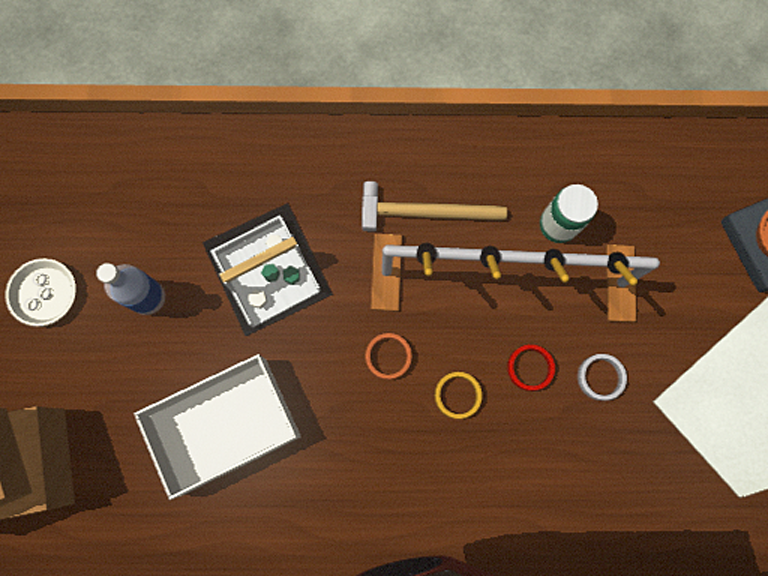

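View pics/scene0.png

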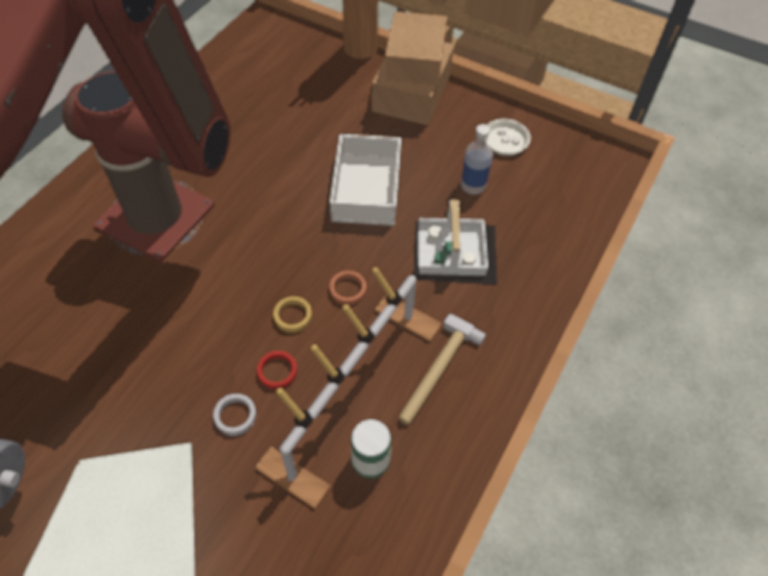

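Top view: copper (388,355), yellow (459,395), red (532,367), silver (602,376); rack rail from (388,251) to (657,263), with peg tips at (428,272), (495,275), (566,278), (634,282). The tub is centred at (218,426), the mat at (267,268) and the bar runs (222,276)-(296,242). Scene view shows two white and at least two green stones.

```bash
python3 - <<'E'
from h import *
t=snapshot("top");s=snapshot("scene")
def mask(im,cond,box):
    hsv=cv2.cvtColor(im["frame"],cv2.COLOR_RGB2HSV).astype(int);m=cond(hsv[...,0],hsv[...,1],hsv[...,2]).astype(np.uint8)
    b=np.zeros_like(m);x0,y0,x1,y1=[int(v/1.5) for v in box];b[y0:y1,x0:x1]=1;return m*b
def circ(m):
    p=cv2.findNonZero(m);h=cv2.convexHull(p);return cv2.fitEllipse(h)
for n,c,b in (("cop",lambda h,S,v:(S>110)&(v>125),(355,325,420,385)),("yel",lambda h,S,v:(S>110)&(v>125),(425,362,495,428)),("red",lambda h,S,v:(S>150)&(v>120),(500,335,565,400)),("sil",lambda h,S,v:(S<70)&(v>110),(570,345,635,410))):
    e=circ(mask(t,c,b));print(n,e[1],onz(t,e[0],.018).round(4))
def tri(a,b):
    (c1,d1),(c2,d2)=ray(t,np.array(a)/1.5),ray(s,np.array(b)/1.5)
    A=np.stack([d1,-d2],1);k=np.linalg.lstsq(A,c2-c1,rcond=None)[0];p,q=c1+k[0]*d1,c2+k[1]*d2
    return ((p+q)/2).round(4),np.linalg.norm(p-q).round(4)
for n,a,b in(("tip0",(429,272),(377,270)),("tip1",(495,275),(346,309)),("tip2",(566,278),(315,348)),("tip3",(634,282),(280,392)),
  ("railL",(388,251),(411,280)),("railR",(657,263),(287,450)),("barA",(222,276),(455,205)),("barB",(296,242),(457,243))): print(n,*tri(a,b))
w=mask(t,lambda h,S,v:(S<60)&(v>90),(130,350,305,500));r=cv2.minAreaRect(cv2.findNonZero(w));print("tub",r)
for p in((136,414),(260,355),(299,436),(170,497)):print("tubc",onz(t,np.array(p)/1.5,.07).round(4))
for p in((204,241),(288,205),(330,294),(248,334)):print("mat",onz(t,np.array(p)/1.5,.003).round(4))
for p in((371,208),(442,211),(507,213)):print("ham",onz(t,np.array(p)/1.5,.015).round(4))
print("bottle",onz(t,np.array((107,272))/1.5,.19).round(3),"tin",onz(t,np.array((576,205))/1.5,.12).round(3))
o=get_obs();print(o["ee_pos"],o["ee_rot"],o["gripper_width"])
save(t,"tray_t.png",(120,120,250,240),4);save(s,"tray_s.png",(240,110,360,210),4)
E
```

```text
cop (30.41971206665039, 31.036527633666992) [0.5104 0.0566 0.018 ]
yel (30.964351654052734, 31.362871170043945) [ 0.4437 -0.0633  0.018 ]
red (30.119958877563477, 31.43818473815918) [ 0.4918 -0.1905  0.018 ]
sil (30.43582534790039, 32.6851806640625) [ 0.4756 -0.3128  0.018 ]
tip0 [0.6121 0.0013 0.2172] 0.0042
tip1 [ 0.6073 -0.0985  0.2116] 0.0014
tip2 [ 0.6035 -0.2002  0.2182] 0.0028
tip3 [ 0.5982 -0.301   0.2164] 0.0023
railL [0.6611 0.0587 0.1477] 0.0001
railR [ 0.6459 -0.364   0.1513] 0.0068
barA [0.6318 0.3311 0.0857] 0.0045
barB [0.6878 0.211  0.1136] 0.0075
tub ((143.53506469726562, 283.8518371582031), (63.35677719116211, 98.22203063964844), 64.65382385253906)
tubc [0.4078 0.4634 0.07  ]
tubc [0.5041 0.2675 0.07  ]
tubc [0.3737 0.1999 0.07  ]
tubc [0.2789 0.4005 0.07  ]
mat [0.7175 0.3873 0.003 ]
mat [0.7867 0.2383 0.003 ]
mat [0.6212 0.1588 0.003 ]
mat [0.5487 0.3012 0.003 ]
ham [0.7779 0.0868 0.015 ]
ham [ 0.7732 -0.0417  0.015 ]
ham [ 0.7703 -0.1595  0.015 ]
bottle [0.614 0.481 0.19 ] tin [ 0.749 -0.253  0.12 ]
[ 0.20111192 -0.59133416  0.23059759] [-6.47249277e-04  9.86605287e-01  1.63124458e-01 -2.44426755e-05] 0.08559781789609136
```

View pics/tray_t.png

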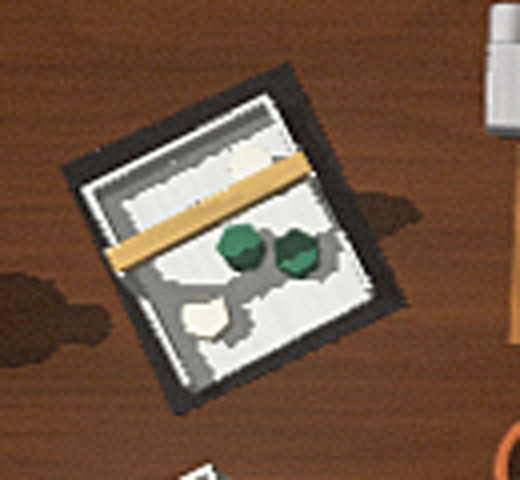

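Crop: bar on the tray, two green stones at (240,247), (297,254) and two white at (205,318), (255,155), open edge towards the robot. The positions are good enough, so I'll plan the first bangle (silver to peg 3).

```bash
cat >> h.py <<'E'
RY=np.radians(-2.2)            # rack yaw
ex=np.array([np.cos(RY),np.sin(RY),0]);ey=np.array([-np.sin(RY),np.cos(RY),0]);ez=np.array([0,0,1.])
MID=np.array([.6545,-.1505,.15]); c55,s55=np.cos(np.radians(55)),np.sin(np.radians(55))
zp=-c55*ex+s55*ez; xp=s55*ex+c55*ez
root=lambda i:MID+ey*(.15-.1*i)
def rot(psi,tilt):             # tool down, tool-x yaw psi, pitched forward by tilt (deg)
    return R.from_euler('z',psi,degrees=True)*R.from_euler('x',180,degrees=True)*R.from_euler('x',-tilt,degrees=True)
def plan(wps,start=None):
    if start is None:
        o=get_obs();p=np.array(o["ee_pos"]);q=np.array(o["ee_rot"]);r=R.from_quat(q[[1,2,3,0]])
    else: p,r=start
    for n,tp,tr in wps:
        d=r.inv().apply(tp-p)/.3; w=(r.inv()*tr).as_rotvec(degrees=True)/45
        print(n,d.round(3).tolist(),w.round(3).tolist(),"rows",round(max(np.linalg.norm(d)*6,np.linalg.norm(w)*45/8.59),1))
        p,r=tp,tr
def pick(C,psi=87.8):
    r=rot(psi,0);y=r.as_matrix()[:,1];g=np.array([C[0],C[1],0])-.036*y
    return g,r
def hang(i):
    T=lambda x,z:root(i)+xp*(x-.036)+zp*(z-.006)
    r=rot(87.8,35)
    return [("appr",T(-.008,.135),r),("thread",T(-.008,.065),r),("down",T(-.022,.032),r)],("back",T(-.022,.14),r)
E
python3 - <<'E'
from h import *
g,r=pick((.4756,-.3128))
plan([("mid",np.array([.32,-.48,.25]),rot(55,0)),("above",g+[0,0,.1],r),("low",g+[0,0,.004],r),("up",g+[0,0,.25],r)]+hang(3)[0]+[hang(3)[1]])
E
```

```text
mid [0.495, -0.224, -0.064] [-0.002, -0.001, -0.805] rows 4.2
above [0.689, 0.004, 0.5] [0.0, 0.0, -0.729] rows 5.1
low [0.0, -0.0, 0.32] [0.0, 0.0, 0.0] rows 1.9
up [0.0, 0.0, -0.82] [0.0, 0.0, 0.0] rows 4.9
appr [0.063, 0.328, 0.065] [-0.778, -0.0, 0.0] rows 4.1
thread [0.0, 0.0, 0.233] [0.0, 0.0, 0.0] rows 1.4
down [-0.0, -0.047, 0.11] [0.0, 0.0, 0.0] rows 0.7
back [0.0, -0.0, -0.36] [0.0, 0.0, 0.0] rows 2.2
```

move_arm:
  moves:
    - [0.495,-0.224,-0.064,0,0,-0.805,-0.1]
    - [0.495,-0.224,-0.064,0,0,-0.805,-0.1]
    - [0.495,-0.224,-0.064,0,0,-0.805,-0.1]
    - [0.495,-0.224,-0.064,0,0,-0.805,-0.1]
    - [0.495,-0.224,-0.064,0,0,-0.805,-0.1]
  force: 70

```text
time: 0.7
ee_pos: [0.3224, -0.4784, 0.251]
ee_rot: [0.0, 0.885, 0.466, 0.0]
contact_force: [-0.8, -0.2, -0.2]
gripper_width: 0.0469
grip_force: 0.0
```

move_arm:
  moves:
    - [0.689,0.004,0.5,0,0,-0.729,-0.1]
    - [0.689,0.004,0.5,0,0,-0.729,-0.1]
    - [0.689,0.004,0.5,0,0,-0.729,-0.1]
    - [0.689,0.004,0.5,0,0,-0.729,-0.1]
    - [0.689,0.004,0.5,0,0,-0.729,-0.1]

```text
time: 1.2
ee_pos: [0.4378, -0.3138, 0.1027]
ee_rot: [0.0, 0.719, 0.695, 0.0]
contact_force: [1.0, -0.0, -0.3]
gripper_width: 0.0468
grip_force: 0.0
```

```bash
python3 - <<'E'
from h import *
g,r=pick((.4756,-.3128))
plan([("low",g+[0,0,.004],r)]);o=get_obs();print(o["ee_pos"],o["gripper_width"])
s=snapshot("top");save(s,"t1.png",(300,180,470,300),4)
E
```

```text
low [0.008, 0.006, 0.329] [0.0, 0.0, 0.004] rows 2.0
[ 0.43778816 -0.31375336  0.10265695] 0.0467627568524291
```

View pics/t1.png

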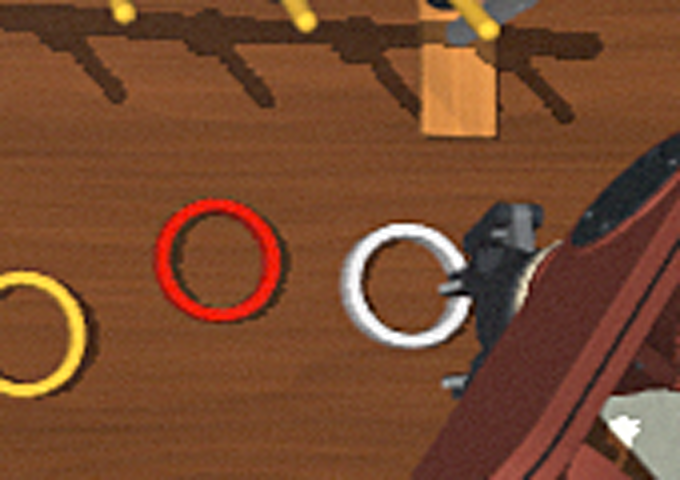

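Fingers straddle the near rim of the silver bangle, displaced to the right in the picture only by their height (parallax). Going down.

move_arm:
  moves:
    - [0.004,0.004,0.16,0,0,0,-0.1]
    - [0.008,0.006,0.28,0,0,0,-0.1]
    - [0.008,0.006,0.326,0,0,0,-0.1]
    - [0.008,0.006,0.326,0,0,0,1]
    - [0.008,0.006,0.326,0,0,0,1]
  force: 70

```text
time: 1.75
ee_pos: [0.4397, -0.3139, 0.0071]
ee_rot: [0.001, 0.721, 0.693, 0.0]
contact_force: [0.4, -1.2, 0.2]
gripper_width: 0.0188
grip_force: 0.0
```

move_arm:
  moves:
    - [0,0,0,0,0,0,1]
    - [0,0,0,0,0,0,1]
    - [0,0,0,0,0,0,1]

```text
time: 2.05
ee_pos: [0.4404, -0.3145, 0.0081]
ee_rot: [0.002, 0.721, 0.693, -0.0]
contact_force: [-0.8, 0.1, 6.5]
gripper_width: 0.0061
grip_force: 66.9
```

move_arm:
  moves:
    - [0,0,-0.1,0,0,0,1]
    - [0,0,-0.25,0,0,0,1]
    - [0,0,-0.4,0,0,0,1]
    - [0,0,-0.6,0,0,0,1]
    - [0,0,-0.8,0,0,0,1]

```text
time: 2.55
ee_pos: [0.4386, -0.3125, 0.2281]
ee_rot: [0.0, 0.721, 0.693, 0.0]
contact_force: [0.8, -0.8, -1.1]
gripper_width: 0.0067
grip_force: 66.7
```

```bash
python3 - <<'E'
from h import *
o=get_obs();print(o["ee_pos"],o["gripper_width"],o["grip_force"])
plan(hang(3)[0]+[hang(3)[1]])
E
```

```text
[ 0.4386193  -0.3124665   0.22812524] 0.006650114749496111 66.69270414859056
appr [0.067, 0.332, -0.008] [-0.778, 0.0, 0.0] rows 4.1
thread [0.0, 0.0, 0.233] [0.0, 0.0, 0.0] rows 1.4
down [-0.0, -0.047, 0.11] [0.0, 0.0, 0.0] rows 0.7
back [0.0, -0.0, -0.36] [0.0, 0.0, 0.0] rows 2.2
```

move_arm:
  moves:
    - [0,0.1,0,-0.15,0,0,1]
    - [0,0.2,0,-0.35,0,0,1]
    - [0.06,0.3,0,-0.55,0,0,1]
    - [0.067,0.33,0,-0.778,0,0,1]
    - [0.067,0.33,0,-0.778,0,0,1]

```text
time: 3.05
ee_pos: [0.5376, -0.295, 0.2243]
ee_rot: [0.217, 0.687, 0.661, 0.21]
contact_force: [0.3, -0.3, -0.6]
gripper_width: 0.0063
grip_force: 66.7
```

move_arm:
  moves:
    - [0,0,0,0,0,0,1]
    - [0,0,0,0,0,0,1]

```text
time: 3.25
ee_pos: [0.5386, -0.2969, 0.2265]
ee_rot: [0.217, 0.687, 0.661, 0.208]
contact_force: [0.2, -0.4, -1.0]
gripper_width: 0.0068
grip_force: 66.8
```

```bash
python3 - <<'E'
from h import *
o=get_obs();print(o["ee_pos"],o["gripper_width"],o["grip_force"])
plan(hang(3)[0]+[hang(3)[1]])
a=snapshot("top")["frame"][140:300,300:500];b=snapshot("scene")["frame"][200:360,100:300]
cv2.imwrite("pics/h3.png",cv2.resize(np.hstack([a,b])[:,:,::-1],None,fx=2,fy=2))
E
```

```text
[ 0.53858095 -0.29694207  0.22650678] 0.006810924471722977 66.78058568328268
appr [0.003, 0.008, -0.01] [-0.001, 0.001, 0.0] rows 0.1
thread [0.0, 0.0, 0.233] [0.0, 0.0, 0.0] rows 1.4
down [-0.0, -0.047, 0.11] [0.0, 0.0, 0.0] rows 0.7
back [0.0, -0.0, -0.36] [0.0, 0.0, 0.0] rows 2.2
```

View pics/h3.png

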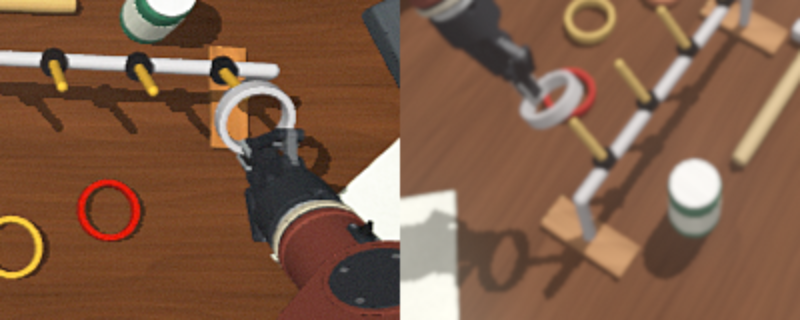

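Silver ring in front of peg 3 (top crop centre about (256,118), tip (237,83)). Comparing with the predicted projections.

```bash
python3 - <<'E'
from h import *
t=snapshot("top");s=snapshot("scene");o=get_obs();q=np.array(o["ee_rot"]);M=R.from_quat(q[[1,2,3,0]]).as_matrix();p=np.array(o["ee_pos"])
C=p+.036*M[:,1]-.006*M[:,2]
a=np.linspace(0,2*np.pi,60);ring=[C+.04*(np.cos(k)*M[:,0]+np.sin(k)*M[:,1]) for k in a]
out=[]
for n,v,bx in((t,"t",(300,140,500,300)),(s,"s",(100,200,300,360))):
    f=n["frame"].copy();f=cv2.resize(f,None,fx=3,fy=3)
    for P,c in((ring,(255,0,255)),([C],(255,0,255)),([root(3)+zp*k for k in(0,.03,.06,.09,.12,.15)],(0,255,255)),([root(2)+zp*k for k in(0,.03,.06,.09)],(0,255,255))):
        for u in proj(n,P): cv2.circle(f,tuple(int(x*3+1) for x in u),2,c,-1)
    out.append(f[bx[1]*3:bx[3]*3-120,bx[0]*3:bx[2]*3-200])
cv2.imwrite("pics/ov.png",np.hstack(out)[:,:,::-1])
E
```

```text
(no output)
```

View pics/ov.png

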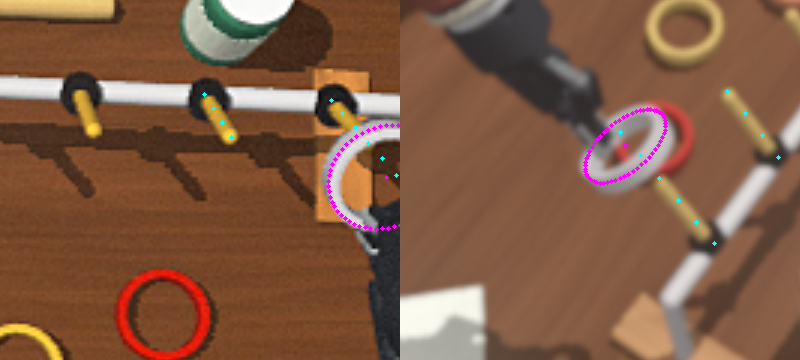

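The model matches: the extended peg axis passes through the ring. Thread it.

move_arm:
  moves:
    - [0.003,0.008,0.1,0,0,0,1]
    - [0.003,0.008,0.22,0,0,0,1]
    - [0.003,-0.02,0.27,0,0,0,1]
    - [0.003,-0.04,0.333,0,0,0,1]
    - [0.003,-0.04,0.333,0,0,0,1]

```text
time: 3.95
ee_pos: [0.5858, -0.2961, 0.1341]
ee_rot: [0.214, 0.687, 0.662, 0.209]
contact_force: [-0.4, 0.4, -1.2]
gripper_width: 0.0066
grip_force: 66.8
```

move_arm:
  moves:
    - [0,0,0,0,0,0,1]
    - [0,0,0,0,0,0,0.4]
    - [0,0,0,0,0,0,0.4]
    - [0,0,0,0,0,0,0.4]

```text
time: 4.35
ee_pos: [0.5867, -0.2981, 0.1387]
ee_rot: [0.218, 0.687, 0.661, 0.209]
contact_force: [-0.1, 0.4, 0.4]
gripper_width: 0.0258
grip_force: 0.0
```

move_arm:
  moves:
    - [0,0,-0.07,0,0,0,0.4]
    - [0,0,-0.17,0,0,0,0.4]
    - [0,0,-0.34,0,0,0,0.4]
    - [0,0,-0.5,0,0,0,0.3]
    - [0,0,-0.5,0,0,0,0]

```text
time: 4.85
ee_pos: [0.5005, -0.2972, 0.2689]
ee_rot: [0.223, 0.686, 0.661, 0.208]
contact_force: [0.4, -0.6, 0.9]
gripper_width: 0.0423
grip_force: 0.0
```

```bash
cat >> h.py <<'E'
def rings(s):   # bangles on the bench, by colour: centres from the top view
    hsv=cv2.cvtColor(s["frame"],cv2.COLOR_RGB2HSV).astype(int);h,S,v=hsv[...,0],hsv[...,1],hsv[...,2]
    out={}
    for n,m in (("cop",(h>4)&(h<13)&(S>140)&(v>170)),("yel",(h>=20)&(h<32)&(S>140)&(v>150)),("red",((h<4)|(h>176))&(S>180)&(v>130))):
        m=m.astype(np.uint8)*255; m[:200]=0; m[:,:220]=0; m[:,440:]=0
        p=cv2.findNonZero(m)
        if p is None: continue
        e=cv2.fitEllipse(cv2.convexHull(p)); out[n]=onz(s,e[0],.018)
        print(n,len(p),np.round(e[1],1),out[n].round(4))
    return out
E
python3 - <<'E'
from h import *
o=get_obs();print(o["ee_pos"],o["gripper_width"])
t=snapshot("top");rg=rings(t);g,r=pick(rg["red"]);plan([("above",g+[0,0,.2],r),("low",g+[0,0,.008],r)])
a=t["frame"][120:280,260:460];b=snapshot("scene")["frame"][200:360,100:300]
cv2.imwrite("pics/h3b.png",cv2.resize(np.hstack([a,b])[:,:,::-1],None,fx=2,fy=2))
E
```

```text
[ 0.50050727 -0.29716245  0.26888073] 0.04232760491060149
cop 237 [ 44.1 122. ] [ 0.497  -0.0562  0.018 ]
yel 279 [30.7 31. ] [ 0.4437 -0.0637  0.018 ]
red 252 [29.8 31.3] [ 0.4913 -0.1906  0.018 ]
above [0.352, -0.259, 0.081] [0.786, 0.01, 0.001] rows 4.1
low [0.0, -0.0, 0.64] [0.0, 0.0, 0.0] rows 3.8
```

View pics/h3b.png

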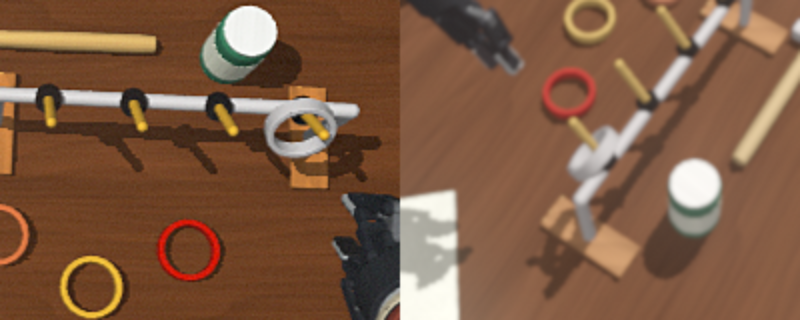

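Silver hangs low on peg 3; the others haven't moved. Next: red to peg 2.

```bash
cat >> h.py <<'E'
def cycle(C,i):
    g,r=pick(C);h,b=hang(i)
    plan([("above",g+[0,0,.12],r),("low",g+[0,0,.008],r),("up",g+[0,0,.248],r)]+h+[b])
E
python3 -c "
from h import *
cycle((.4915,-.1906),2)"
```

```text
above [0.349, -0.407, 0.294] [0.782, 0.005, 0.0] rows 4.1
low [0.0, -0.0, 0.373] [0.0, 0.0, 0.0] rows 2.2
up [0.0, 0.0, -0.8] [0.0, 0.0, 0.0] rows 4.8
appr [-0.012, 0.291, 0.059] [-0.778, -0.0, 0.0] rows 4.1
thread [0.0, 0.0, 0.233] [0.0, 0.0, 0.0] rows 1.4
down [0.0, -0.047, 0.11] [0.0, 0.0, 0.0] rows 0.7
back [-0.0, -0.0, -0.36] [0.0, 0.0, 0.0] rows 2.2
```

move_arm:
  moves:
    - [0.349,-0.407,0.294,0.782,0.005,0,-0.1]
    - [0.349,-0.407,0.294,0.782,0.005,0,-0.1]
    - [0.349,-0.407,0.294,0.782,0.005,0,-0.1]
    - [0.349,-0.407,0.294,0.782,0.005,0,-0.1]
    - [0.349,-0.407,0.294,0.782,0.005,0,-0.1]

```text
time: 5.45
ee_pos: [0.4525, -0.1829, 0.1113]
ee_rot: [-0.009, 0.718, 0.696, -0.002]
contact_force: [-0.3, -0.6, 0.3]
gripper_width: 0.0469
grip_force: 0.0
```

move_arm:
  moves:
    - [0,0,0,0,0,0,-0.1]
    - [0,0,0,0,0,0,-0.1]

```text
time: 5.65
ee_pos: [0.4555, -0.1884, 0.1184]
ee_rot: [-0.001, 0.72, 0.694, 0.001]
contact_force: [0.1, -0.6, 0.2]
gripper_width: 0.0473
grip_force: 0.0
```

```bash
python3 -c "
from h import *
g,r=pick((.4915,-.1906));plan([('low',g+[0,0,.008],r)]);rings(snapshot('top'))"
```

```text
low [-0.004, 0.0, 0.368] [-0.0, -0.004, 0.002] rows 2.2
cop 222 [ 62.  167.2] [0.4041 0.2832 0.018 ]
yel 269 [30.5 31. ] [ 0.4437 -0.0637  0.018 ]
red 167 [28.2 30. ] [ 0.4922 -0.1877  0.018 ]
```

move_arm:
  moves:
    - [-0.004,0,0.16,0,0,0,-0.1]
    - [-0.004,0,0.32,0,0,0,-0.1]
    - [-0.004,0,0.368,0,0,0,-0.1]
    - [-0.004,0,0.368,0,0,0,-0.1]
    - [-0.004,0,0.368,0,0,0,1]
  force: 70

```text
time: 6.2
ee_pos: [0.4554, -0.19, 0.0091]
ee_rot: [-0.001, 0.721, 0.693, 0.001]
contact_force: [0.9, 0.5, -0.4]
gripper_width: 0.0335
grip_force: 0.0
```

move_arm:
  moves:
    - [0,0,0,0,0,0,1]
    - [0,0,0,0,0,0,1]
    - [0,0,0,0,0,0,1]
    - [0,0,0,0,0,0,1]

```text
time: 6.6
ee_pos: [0.4563, -0.1899, 0.0098]
ee_rot: [-0.0, 0.72, 0.694, 0.001]
contact_force: [-2.1, -1.4, 7.5]
gripper_width: 0.0051
grip_force: 68.6
```

move_arm:
  moves:
    - [0,0,-0.1,0,0,0,1]
    - [0,0,-0.25,0,0,0,1]
    - [0,0,-0.4,0,0,0,1]
    - [0,0,-0.6,0,0,0,1]
    - [0,0,-0.8,0,0,0,1]

```text
time: 7.1
ee_pos: [0.455, -0.1891, 0.2304]
ee_rot: [-0.001, 0.72, 0.694, 0.001]
contact_force: [-0.0, -0.6, -0.1]
gripper_width: 0.0056
grip_force: 68.5
```

move_arm:
  moves:
    - [0,0.05,0,-0.15,0,0,1]
    - [0,0.12,0.01,-0.35,0,0,1]
    - [-0.01,0.2,0.03,-0.55,0,0,1]
    - [-0.012,0.291,0.05,-0.778,0,0,1]
    - [-0.012,0.291,0.05,-0.778,0,0,1]

```text
time: 7.6
ee_pos: [0.5418, -0.1957, 0.2111]
ee_rot: [0.216, 0.687, 0.661, 0.21]
contact_force: [-0.7, 0.7, -0.6]
gripper_width: 0.0054
grip_force: 68.6
```

move_arm:
  moves:
    - [0,0,0,0,0,0,1]
    - [0,0,0,0,0,0,1]
    - [0,0,0,0,0,0,1]

```text
time: 7.9
ee_pos: [0.5429, -0.1965, 0.2136]
ee_rot: [0.215, 0.687, 0.662, 0.209]
contact_force: [-0.0, -1.2, -0.6]
gripper_width: 0.0054
grip_force: 68.7
```

```bash
python3 -c "
from h import *
print(get_obs()['ee_pos']);h,b=hang(2);plan(h+[b]);snapshot('top')"
```

```text
[ 0.54292357 -0.1965165   0.21364379]
appr [0.001, 0.031, -0.046] [-0.003, -0.004, 0.0] rows 0.3
thread [0.0, 0.0, 0.233] [0.0, 0.0, 0.0] rows 1.4
down [0.0, -0.047, 0.11] [0.0, 0.0, 0.0] rows 0.7
back [-0.0, -0.0, -0.36] [0.0, 0.0, 0.0] rows 2.2
```

move_arm:
  moves:
    - [0.001,0.031,-0.02,0,0,0,1]
    - [0.001,0.031,0.07,0,0,0,1]
    - [0.001,0.031,0.187,0,0,0,1]
    - [0.001,0,0.25,0,0,0,1]
    - [0.001,-0.016,0.297,0,0,0,1]

```text
time: 8.45
ee_pos: [0.5898, -0.1967, 0.1351]
ee_rot: [0.213, 0.687, 0.662, 0.209]
contact_force: [-1.1, -0.1, 0.9]
gripper_width: 0.0054
grip_force: 69.1
```

move_arm:
  moves:
    - [0,0,0,0,0,0,1]
    - [0,0,0,0,0,0,0.4]
    - [0,0,0,0,0,0,0.4]
    - [0,0,0,0,0,0,0.4]

```text
time: 8.85
ee_pos: [0.5899, -0.1978, 0.138]
ee_rot: [0.216, 0.687, 0.662, 0.209]
contact_force: [0.2, -0.0, 0.9]
gripper_width: 0.0259
grip_force: 0.0
```

move_arm:
  moves:
    - [0,0,-0.07,0,0,0,0.4]
    - [0,0,-0.17,0,0,0,0.4]
    - [0,0,-0.34,0,0,0,0.4]
    - [0,0,-0.5,0,0,0,0.3]
    - [0,0,-0.5,0,0,0,0]

```text
time: 9.35
ee_pos: [0.5044, -0.197, 0.2691]
ee_rot: [0.222, 0.686, 0.661, 0.209]
contact_force: [0.7, -0.2, 1.3]
gripper_width: 0.0422
grip_force: 0.0
```

move_arm:
  moves:
    - [0,0,0,0,0,0,-0.1]
    - [0,0,0,0,0,0,-0.1]

```text
time: 9.55
ee_pos: [0.5033, -0.1943, 0.2587]
ee_rot: [0.214, 0.688, 0.662, 0.209]
contact_force: [0.2, -0.0, -0.8]
gripper_width: 0.0469
grip_force: 0.0
```

```bash
python3 - <<'E'
from h import *
t=snapshot("top");rg=rings(t);cycle(rg["yel"],1)
a=t["frame"][120:280,220:460];b=snapshot("scene")["frame"][170:330,100:260]
cv2.imwrite("pics/h2.png",cv2.resize(np.hstack([a,b])[:,:,::-1],None,fx=2,fy=2))
E
```

```text
cop 215 [29.7 30. ] [0.5107 0.0558 0.018 ]
yel 267 [30.5 31. ] [ 0.4437 -0.0637  0.018 ]
above [0.424, -0.538, 0.189] [0.772, -0.007, -0.0] rows 4.3
low [0.0, -0.0, 0.373] [0.0, 0.0, 0.0] rows 2.2
up [0.0, 0.0, -0.8] [0.0, 0.0, 0.0] rows 4.8
appr [-0.095, 0.467, 0.059] [-0.778, -0.0, 0.0] rows 4.1
thread [0.0, 0.0, 0.233] [0.0, 0.0, 0.0] rows 1.4
down [0.0, -0.047, 0.11] [0.0, 0.0, 0.0] rows 0.7
back [-0.0, -0.0, -0.36] [0.0, 0.0, 0.0] rows 2.2
```

View pics/h2.png

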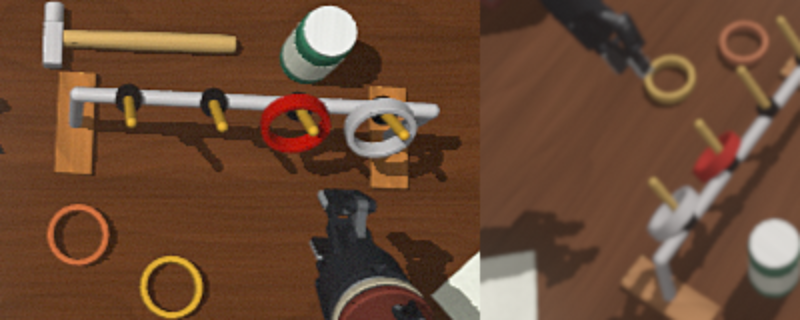

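Red hangs on peg 2 and silver on peg 3, both low. Now yellow to peg 1.

move_arm:
  moves:
    - [0.424,-0.538,0.189,0.772,0,0,-0.1]
    - [0.424,-0.538,0.189,0.772,0,0,-0.1]
    - [0.424,-0.538,0.189,0.772,0,0,-0.1]
    - [0.424,-0.538,0.189,0.772,0,0,-0.1]
    - [0.424,-0.538,0.189,0.772,0,0,-0.1]

```text
time: 10.15
ee_pos: [0.4051, -0.0595, 0.1156]
ee_rot: [-0.007, 0.719, 0.695, -0.001]
contact_force: [-0.9, -0.1, -0.4]
gripper_width: 0.0468
grip_force: 0.0
```

move_arm:
  moves:
    - [0,0,0,0,0,0,-0.1]
    - [0,0,0,0,0,0,-0.1]
    - [0,0,0,0,0,0,-0.1]

```text
time: 10.45
ee_pos: [0.4095, -0.0646, 0.1227]
ee_rot: [0.001, 0.721, 0.693, 0.003]
contact_force: [0.3, -0.6, 0.0]
gripper_width: 0.047
grip_force: 0.0
```

```bash
python3 -c "
from h import *
cycle((.4437,-.0637),1);rings(snapshot('top'))"
```

```text
above [0.007, -0.006, 0.009] [0.008, -0.003, -0.0] rows 0.1
low [0.0, -0.0, 0.373] [0.0, 0.0, 0.0] rows 2.2
up [0.0, 0.0, -0.8] [0.0, 0.0, 0.0] rows 4.8
appr [-0.095, 0.466, 0.059] [-0.778, -0.0, 0.0] rows 4.1
thread [0.0, 0.0, 0.233] [0.0, 0.0, 0.0] rows 1.4
down [0.0, -0.047, 0.11] [0.0, 0.0, 0.0] rows 0.7
back [-0.0, -0.0, -0.36] [0.0, 0.0, 0.0] rows 2.2
cop 212 [29.7 30. ] [0.5107 0.0558 0.018 ]
yel 97 [26.8 28.9] [ 0.4459 -0.0588  0.018 ]
```

move_arm:
  moves:
    - [0.007,-0.006,0.16,0,0,0,-0.1]
    - [0.007,-0.006,0.32,0,0,0,-0.1]
    - [0.007,-0.006,0.38,0,0,0,-0.1]
    - [0.007,-0.006,0.38,0,0,0,-0.1]
    - [0.007,-0.006,0.38,0,0,0,1]

```text
time: 11.0
ee_pos: [0.4079, -0.0617, 0.0084]
ee_rot: [0.0, 0.721, 0.693, 0.002]
contact_force: [-0.1, 0.1, 0.4]
gripper_width: 0.0342
grip_force: 0.0
```

move_arm:
  moves:
    - [0,0,0,0,0,0,1]
    - [0,0,0,0,0,0,1]
    - [0,0,0,0,0,0,1]
    - [0,0,0,0,0,0,1]

```text
time: 11.4
ee_pos: [0.4088, -0.0616, 0.0093]
ee_rot: [0.001, 0.72, 0.694, 0.003]
contact_force: [-1.0, -1.4, 7.2]
gripper_width: 0.0061
grip_force: 71.0
```

move_arm:
  moves:
    - [0,0,-0.1,0,0,0,1]
    - [0,0,-0.25,0,0,0,1]
    - [0,0,-0.4,0,0,0,1]
    - [0,0,-0.6,0,0,0,1]
    - [0,0,-0.8,0,0,0,1]

```text
time: 11.9
ee_pos: [0.4061, -0.0613, 0.2301]
ee_rot: [0.0, 0.72, 0.694, 0.002]
contact_force: [1.5, 0.0, -0.9]
gripper_width: 0.0063
grip_force: 71.0
```

move_arm:
  moves:
    - [-0.02,0.1,0,-0.15,0,0,1]
    - [-0.05,0.2,0.01,-0.35,0,0,1]
    - [-0.08,0.32,0.01,-0.55,0,0,1]
    - [-0.095,0.46,0.02,-0.778,0,0,1]
    - [-0.095,0.46,0.02,-0.778,0,0,1]

```text
time: 12.4
ee_pos: [0.5441, -0.0958, 0.2216]
ee_rot: [0.218, 0.687, 0.66, 0.212]
contact_force: [0.3, 0.3, -1.6]
gripper_width: 0.006
grip_force: 71.1
```

move_arm:
  moves:
    - [0,0,0,0,0,0,1]
    - [0,0,0,0,0,0,1]
    - [0,0,0,0,0,0,1]

```text
time: 12.7
ee_pos: [0.5437, -0.0951, 0.2226]
ee_rot: [0.216, 0.687, 0.661, 0.211]
contact_force: [-0.6, 0.1, -0.8]
gripper_width: 0.006
grip_force: 71.1
```

```bash
python3 -c "
from h import *
print(get_obs()['ee_pos']);h,b=hang(1);plan(h+[b])"
```

```text
[ 0.54367538 -0.09510423  0.22256235]
appr [-0.004, 0.023, -0.016] [0.003, -0.004, -0.0] rows 0.2
thread [0.0, 0.0, 0.233] [0.0, 0.0, 0.0] rows 1.4
down [0.0, -0.047, 0.11] [0.0, 0.0, 0.0] rows 0.7
back [-0.0, -0.0, -0.36] [0.0, 0.0, 0.0] rows 2.2
```

move_arm:
  moves:
    - [-0.004,0.023,0,0,0,0,1]
    - [-0.004,0.023,0.1,0,0,0,1]
    - [-0.004,0.023,0.217,0,0,0,1]
    - [-0.004,-0.005,0.28,0,0,0,1]
    - [-0.004,-0.024,0.327,0,0,0,1]

```text
time: 13.2
ee_pos: [0.5942, -0.0974, 0.1353]
ee_rot: [0.215, 0.687, 0.662, 0.21]
contact_force: [0.3, 0.6, -1.3]
gripper_width: 0.006
grip_force: 71.1
```

move_arm:
  moves:
    - [0,0,0,0,0,0,1]
    - [0,0,0,0,0,0,0.4]
    - [0,0,0,0,0,0,0.4]
    - [0,0,0,0,0,0,0.4]

```text
time: 13.6
ee_pos: [0.5946, -0.0982, 0.1387]
ee_rot: [0.217, 0.687, 0.661, 0.211]
contact_force: [0.0, 0.7, -0.2]
gripper_width: 0.0257
grip_force: 0.0
```

move_arm:
  moves:
    - [0,0,-0.07,0,0,0,0.4]
    - [0,0,-0.17,0,0,0,0.4]
    - [0,0,-0.34,0,0,0,0.4]
    - [0,0,-0.5,0,0,0,0.3]
    - [0,0,-0.5,0,0,0,0]

```text
time: 14.1
ee_pos: [0.5089, -0.0967, 0.2706]
ee_rot: [0.224, 0.685, 0.66, 0.213]
contact_force: [1.4, -0.2, 0.4]
gripper_width: 0.0423
grip_force: 0.0
```

move_arm:
  moves:
    - [0,0,0,0,0,0,-0.1]
    - [0,0,0,0,0,0,-0.1]

```text
time: 14.3
ee_pos: [0.5072, -0.0949, 0.2591]
ee_rot: [0.216, 0.687, 0.661, 0.21]
contact_force: [-0.6, 0.2, 0.2]
gripper_width: 0.0467
grip_force: 0.0
```

```bash
python3 - <<'E'
from h import *
t=snapshot("top");rg=rings(t);cycle(rg["cop"],0)
a=t["frame"][120:280,220:460];b=snapshot("scene")["frame"][170:330,100:260]
cv2.imwrite("pics/h1.png",cv2.resize(np.hstack([a,b])[:,:,::-1],None,fx=2,fy=2))
E
```

```text
cop 213 [29.7 30. ] [0.5107 0.0558 0.018 ]
above [0.5, -0.369, 0.306] [0.778, -0.006, -0.0] rows 4.2
low [0.0, -0.0, 0.373] [0.0, 0.0, 0.0] rows 2.2
up [0.0, 0.0, -0.8] [0.0, 0.0, 0.0] rows 4.8
appr [-0.169, 0.259, 0.059] [-0.778, -0.0, 0.0] rows 4.1
thread [0.0, 0.0, 0.233] [0.0, 0.0, 0.0] rows 1.4
down [0.0, -0.047, 0.11] [0.0, 0.0, 0.0] rows 0.7
back [-0.0, -0.0, -0.36] [0.0, 0.0, 0.0] rows 2.2
```

View pics/h1.png

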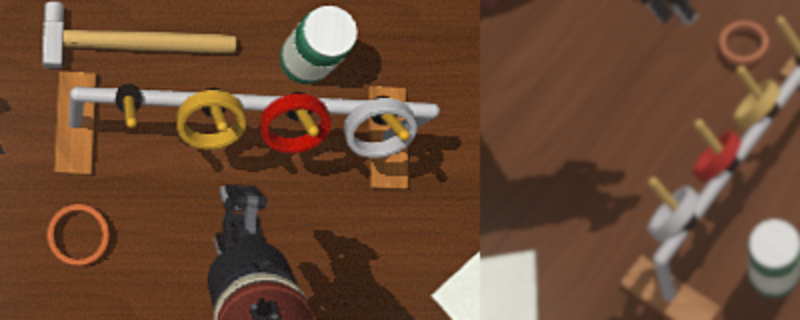

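Yellow hangs on peg 1. Copper next, to peg 0.

move_arm:
  moves:
    - [0.5,-0.369,0.306,0.778,0,0,-0.1]
    - [0.5,-0.369,0.306,0.778,0,0,-0.1]
    - [0.5,-0.369,0.306,0.778,0,0,-0.1]
    - [0.5,-0.369,0.306,0.778,0,0,-0.1]
    - [0.5,-0.369,0.306,0.778,0,0,-0.1]

```text
time: 14.9
ee_pos: [0.4706, 0.0604, 0.1113]
ee_rot: [-0.009, 0.719, 0.695, -0.006]
contact_force: [-0.9, 0.1, -0.6]
gripper_width: 0.0471
grip_force: 0.0
```

move_arm:
  moves:
    - [0,0,0,0,0,0,-0.1]
    - [0,0,0,0,0,0,-0.1]
    - [0,0,0,0,0,0,-0.1]

```text
time: 15.2
ee_pos: [0.4763, 0.0557, 0.1235]
ee_rot: [0.001, 0.721, 0.693, 0.004]
contact_force: [0.2, -0.4, 0.7]
gripper_width: 0.0467
grip_force: 0.0
```

```bash
python3 -c "
from h import *
cycle((.5107,.0558),0);rings(snapshot('top'))"
```

```text
above [0.005, -0.006, 0.012] [0.009, -0.004, 0.0] rows 0.1
low [0.0, -0.0, 0.373] [0.0, 0.0, 0.0] rows 2.2
up [0.0, 0.0, -0.8] [0.0, 0.0, 0.0] rows 4.8
appr [-0.169, 0.259, 0.059] [-0.778, -0.0, 0.0] rows 4.1
thread [0.0, 0.0, 0.233] [0.0, 0.0, 0.0] rows 1.4
down [0.0, -0.047, 0.11] [0.0, 0.0, 0.0] rows 0.7
back [-0.0, -0.0, -0.36] [0.0, 0.0, 0.0] rows 2.2
```

```bash
python3 - <<'E'
from h import *
s=snapshot("scene")
hsv=cv2.cvtColor(s["frame"],cv2.COLOR_RGB2HSV).astype(int);h,S,v=hsv[...,0],hsv[...,1],hsv[...,2]
u=proj(s,[[.5107,.0558,.018]])[0];print(u,hsv[int(u[1]),int(u[0])])
x,y=map(int,u);m=np.zeros(h.shape,np.uint8);m[y-35:y+35,x-35:x+35]=((h<13)&(S>110)&(v>125))[y-35:y+35,x-35:x+35]
p=cv2.findNonZero(m);e=cv2.fitEllipse(cv2.convexHull(p));print(len(p),e,onz(s,e[0],.018))
E
```

```text
[232.09431544 189.85115674] [ 11 136 105]
220 ((231.59988403320312, 190.0693817138672), (20.937952041625977, 25.043851852416992), 88.3288803100586) [0.50974402 0.05421701 0.018     ]
```

Still there. Grip, lift, approach.

move_arm:
  moves:
    - [0.005,-0.006,0.16,0,0,0,-0.1]
    - [0.005,-0.006,0.32,0,0,0,-0.1]
    - [0.005,-0.006,0.384,0,0,0,-0.1]
    - [0.005,-0.006,0.384,0,0,0,-0.1]
    - [0.005,-0.006,0.384,0,0,0,1]

```text
time: 15.8
ee_pos: [0.4749, 0.0582, 0.0078]
ee_rot: [0.0, 0.72, 0.694, 0.003]
contact_force: [-0.2, -0.1, 0.6]
gripper_width: 0.0336
grip_force: 0.0
```

move_arm:
  moves:
    - [0,0,0,0,0,0,1]
    - [0,0,0,0,0,0,1]
    - [0,0,0,0,0,0,1]
    - [0,0,0,0,0,0,1]

```text
time: 16.2
ee_pos: [0.4759, 0.0584, 0.0087]
ee_rot: [0.001, 0.72, 0.694, 0.003]
contact_force: [-1.6, -0.2, 7.3]
gripper_width: 0.0066
grip_force: 73.7
```

move_arm:
  moves:
    - [0,0,-0.1,0,0,0,1]
    - [0,0,-0.25,0,0,0,1]
    - [0,0,-0.4,0,0,0,1]
    - [0,0,-0.6,0,0,0,1]
    - [0,0,-0.8,0,0,0,1]

```text
time: 16.7
ee_pos: [0.473, 0.058, 0.2293]
ee_rot: [0.0, 0.72, 0.694, 0.003]
contact_force: [1.4, -0.8, -1.0]
gripper_width: 0.0061
grip_force: 73.6
```

move_arm:
  moves:
    - [-0.04,0.05,0,-0.15,0,0,1]
    - [-0.08,0.1,0,-0.35,0,0,1]
    - [-0.13,0.18,0.01,-0.55,0,0,1]
    - [-0.165,0.255,0.02,-0.778,0,0,1]
    - [-0.165,0.255,0.02,-0.778,0,0,1]

```text
time: 17.2
ee_pos: [0.5473, 0.0047, 0.2196]
ee_rot: [0.218, 0.687, 0.66, 0.211]
contact_force: [-0.8, 0.5, -0.5]
gripper_width: 0.0057
grip_force: 73.8
```

move_arm:
  moves:
    - [0,0,0,0,0,0,1]
    - [0,0,0,0,0,0,1]
    - [0,0,0,0,0,0,1]

```text
time: 17.5
ee_pos: [0.5487, 0.0058, 0.2216]
ee_rot: [0.216, 0.687, 0.661, 0.211]
contact_force: [1.2, -0.2, -1.5]
gripper_width: 0.0059
grip_force: 73.8
```

```bash
python3 -c "
from h import *
print(get_obs()['ee_pos']);h,b=hang(0);plan(h+[b])"
```

```text
[0.5487186  0.00578072 0.22157054]
appr [-0.007, 0.022, -0.021] [0.004, -0.005, -0.001] rows 0.2
thread [0.0, 0.0, 0.233] [0.0, 0.0, 0.0] rows 1.4
down [0.0, -0.047, 0.11] [0.0, 0.0, 0.0] rows 0.7
back [-0.0, -0.0, -0.36] [0.0, 0.0, 0.0] rows 2.2
```

move_arm:
  moves:
    - [-0.007,0.022,0,0,0,0,1]
    - [-0.007,0.022,0.1,0,0,0,1]
    - [-0.007,0.022,0.212,0,0,0,1]
    - [-0.007,-0.005,0.27,0,0,0,1]
    - [-0.007,-0.025,0.322,0,0,0,1]

```text
time: 18.0
ee_pos: [0.598, 0.0022, 0.1354]
ee_rot: [0.215, 0.687, 0.662, 0.21]
contact_force: [0.4, 0.5, -1.8]
gripper_width: 0.0063
grip_force: 73.8
```

move_arm:
  moves:
    - [0,0,0,0,0,0,1]
    - [0,0,0,0,0,0,0.4]
    - [0,0,0,0,0,0,0.4]
    - [0,0,0,0,0,0,0.4]

```text
time: 18.4
ee_pos: [0.5984, 0.0019, 0.1388]
ee_rot: [0.217, 0.687, 0.661, 0.211]
contact_force: [0.3, 0.1, 0.3]
gripper_width: 0.0256
grip_force: 0.0
```

move_arm:
  moves:
    - [0,0,-0.07,0,0,0,0.4]
    - [0,0,-0.17,0,0,0,0.4]
    - [0,0,-0.34,0,0,0,0.4]
    - [0,0,-0.5,0,0,0,0.3]
    - [0,0,-0.5,0,0,0,0]

```text
time: 18.9
ee_pos: [0.513, 0.0043, 0.2713]
ee_rot: [0.224, 0.685, 0.66, 0.216]
contact_force: [1.0, 0.7, 0.7]
gripper_width: 0.042
grip_force: 0.0
```

move_arm:
  moves:
    - [0,0,0,0,0,0,0]
    - [0,0,0,0,0,0,0]

```text
time: 19.1
ee_pos: [0.5109, 0.0049, 0.2591]
ee_rot: [0.216, 0.687, 0.661, 0.21]
contact_force: [-0.3, -0.2, -0.2]
gripper_width: 0.0426
grip_force: 0.0
```

```bash
cat >> h.py <<'E'
YT=24.9; MAT=np.array([.6685,.2714,0]);TUB=np.array([.3911,.3328,0]);TX=np.array([np.cos(np.radians(YT)),np.sin(np.radians(YT)),0])
def barR(a): return rot(90+YT,a)
def barT(bar,a):   # TCP so that the grasp point (19 mm behind; bar held 2 mm nearer the tips) is on the bar
    r=barR(a);return bar+r.as_matrix()[:,2]*.017,r
def lip2bar(lip,a):
    al=np.radians(a);X=np.cos(al)*TX+np.sin(al)*ez;Z=-np.sin(al)*TX+np.cos(al)*ez
    return lip+.075*X+.088*Z
E
python3 - <<'E'
from h import *
t=snapshot("top")
hsv=cv2.cvtColor(t["frame"],cv2.COLOR_RGB2HSV).astype(int);h,S,v=hsv[...,0],hsv[...,1],hsv[...,2]
m=((h>8)&(h<25)&(S>90)&(v>140)).astype(np.uint8);m[:155]=0;m[190:]=0;m[:,:142]=0;m[:,203:]=0
r=cv2.minAreaRect(cv2.findNonZero(m));B=onz(t,r[0],.103);bx=cv2.boxPoints(r);P=[onz(t,q,.103) for q in bx]
print(r);
e=[(P[i]-P[(i+1)%4]) for i in range(2)];e=max(e,key=np.linalg.norm);print("bar",B,np.linalg.norm(e),np.degrees(np.arctan2(e[1],e[0]))%180-90)
B[2]=.095
g,q=barT(B,0)
L=TUB+.03*TX+[0,0,.12]
print("bar-mat",B-MAT)
plan([("above",g+[0,0,.12],q),("grasp",g,q),("lift",g+[0,0,.17],q),("over",*barT(lip2bar(L,0),0))]+[("tip%d"%a,*barT(lip2bar(L,a),a)) for a in(30,60)])
a=t["frame"][120:280,160:400];b=snapshot("scene")["frame"][130:290,160:320]
cv2.imwrite("pics/h0.png",cv2.resize(np.hstack([a,b])[:,:,::-1],None,fx=2,fy=2))
E
```

```text
((171.63038635253906, 172.27926635742188), (6.000563621520996, 55.48810577392578), 62.850318908691406)
bar [0.65943367 0.27217519 0.103     ] 0.135649193196957 28.777127062306263
bar-mat [-0.00906633  0.00077519  0.095     ]
above [0.908, 0.263, 0.432] [0.764, 0.178, -0.583] rows 6.2
grasp [0.0, -0.0, 0.4] [0.0, 0.0, 0.0] rows 2.4
lift [0.0, 0.0, -0.567] [0.0, 0.0, 0.0] rows 3.4
over [0.56, -0.376, 0.19] [0.0, 0.0, 0.0] rows 4.2
tip30 [0.0, -0.152, -0.093] [-0.667, 0.0, 0.0] rows 3.5
tip60 [-0.0, -0.152, -0.093] [-0.667, -0.0, 0.0] rows 3.5
```

View pics/h0.png

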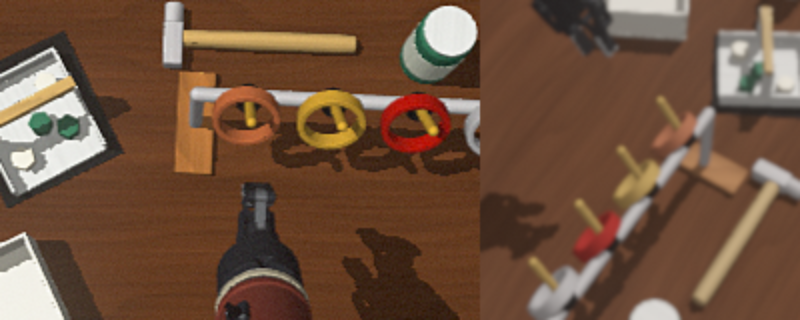

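All four hang. The bar is centred at about (0.6595, 0.272), yaw about 27°. Heading to the tray.

move_arm:
  moves:
    - [0.5,0,-0.05,0.2,0.05,-0.15,-0.1]
    - [0.7,0.1,0.1,0.4,0.1,-0.3,-0.1]
    - [0.908,0.263,0.3,0.764,0.178,-0.583,-0.1]
    - [0.908,0.263,0.3,0.764,0.178,-0.583,-0.1]
    - [0.908,0.263,0.3,0.764,0.178,-0.583,-0.1]
  force: 120

```text
time: 19.7
ee_pos: [0.6031, 0.2208, 0.2388]
ee_rot: [0.011, 0.547, 0.837, 0.01]
contact_force: [1.6, -0.8, 2.5]
gripper_width: 0.0468
grip_force: 0.0
```

move_arm:
  moves:
    - [0,0,0,0,0,0,-0.1]
    - [0,0,0,0,0,0,-0.1]

```text
time: 19.9
ee_pos: [0.6016, 0.2197, 0.233]
ee_rot: [0.009, 0.548, 0.836, 0.008]
contact_force: [0.5, 0.2, 0.5]
gripper_width: 0.0471
grip_force: 0.0
```

```bash
cat >> h.py <<'E'
YT=27.;TX=np.array([np.cos(np.radians(YT)),np.sin(np.radians(YT)),0]);B=np.array([.6595,.272,.095])
E
python3 -c "
from h import *
g,q=barT(B,0);print(get_obs()['ee_pos']);plan([('above',g+[0,0,.08],q),('grasp',g,q)])"
```

```text
[0.60162907 0.21965397 0.23297913]
above [0.085, 0.241, 0.255] [0.029, 0.009, -0.078] rows 2.2
grasp [0.0, -0.0, 0.267] [0.0, 0.0, 0.0] rows 1.6
```

move_arm:
  moves:
    - [0.085,0.241,0.15,0.029,0.009,-0.078,-0.1]
    - [0.085,0.241,0.255,0.029,0.009,-0.078,-0.1]
    - [0.085,0.241,0.255,0.029,0.009,-0.078,-0.1]
    - [0.085,0.241,0.255,0.029,0.009,-0.078,-0.1]
    - [0.085,0.241,0.255,0.029,0.009,-0.078,-0.1]

```text
time: 20.4
ee_pos: [0.6612, 0.2707, 0.1705]
ee_rot: [0.006, 0.524, 0.852, 0.006]
contact_force: [-0.4, 0.2, 0.8]
gripper_width: 0.0469
grip_force: 0.0
```

```bash
python3 - <<'E'
from h import *
g,q=barT(B,0);print(get_obs()['ee_pos']);plan([('grasp',g,q)])
a=snapshot("top")["frame"][110:240,110:240];b=snapshot("scene")["frame"][80:210,240:370]
cv2.imwrite("pics/g.png",cv2.resize(np.hstack([a,b])[:,:,::-1],None,fx=3,fy=3))
E
```

```text
[0.66124391 0.27070015 0.17052148]
grasp [0.008, -0.008, 0.308] [0.02, 0.005, -0.003] rows 1.9
```

View pics/g.png

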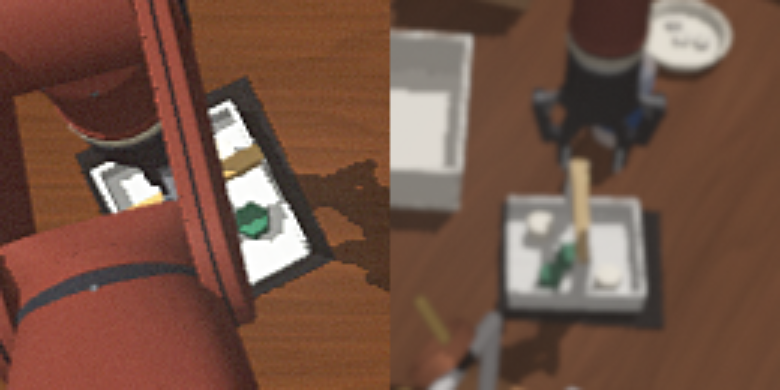

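The fingers straddle the bar, which lies lower in the picture. Lower, grip and lift a little.

move_arm:
  moves:
    - [0.008,-0.008,0.1,0.02,0.005,0,-0.1]
    - [0.008,-0.008,0.2,0.02,0.005,0,-0.1]
    - [0.008,-0.008,0.305,0.02,0.005,0,-0.1]
    - [0.008,-0.008,0.305,0.02,0.005,0,-0.1]
    - [0.008,-0.008,0.305,0.02,0.005,0,1]

```text
time: 21.0
ee_pos: [0.6595, 0.2726, 0.0779]
ee_rot: [-0.001, 0.523, 0.852, -0.001]
contact_force: [1.0, -0.7, 1.0]
gripper_width: 0.0335
grip_force: 0.0
```

move_arm:
  moves:
    - [0,0,0,0,0,0,1]
    - [0,0,0,0,0,0,1]
    - [0,0,0,0,0,0,1]
    - [0,0,0,0,0,0,1]

```text
time: 21.4
ee_pos: [0.6611, 0.2733, 0.0801]
ee_rot: [0.0, 0.523, 0.852, 0.001]
contact_force: [-2.6, -1.3, 8.0]
gripper_width: 0.0137
grip_force: 118.1
```

```bash
python3 - <<'E'
from h import *
o=get_obs();p=np.array(o["ee_pos"]);print(p,o["gripper_width"],o["grip_force"],o["contact_force"])
g,q=barT(B,0)
L=TUB+.03*TX+[0,0,.12]
plan([("lift",g+[0,0,.15],q),("over",*barT(lip2bar(L+[0,0,.03],0),0))]+[("tip%d"%a,*barT(lip2bar(L,a),a)) for a in(30,60)])
E
```

```text
[0.66107277 0.27328816 0.08012723] 0.013729184730332926 118.08792471885681 [-2.58307926 -1.32054518  8.04637476]
lift [-0.001, -0.006, -0.493] [0.002, -0.0, -0.002] rows 3.0
over [0.587, -0.355, 0.023] [0.0, 0.0, 0.0] rows 4.1
tip30 [0.0, -0.152, 0.007] [-0.667, -0.0, -0.0] rows 3.5
tip60 [-0.0, -0.152, -0.093] [-0.667, 0.0, 0.0] rows 3.5
```

move_arm:
  moves:
    - [0,0,-0.03,0,0,0,1]
    - [0,0,-0.11,0,0,0,1]
    - [0,0,-0.23,0,0,0,1]
    - [0,0,-0.36,0,0,0,1]
    - [0,0,-0.48,0,0,0,1]

```text
time: 21.9
ee_pos: [0.6594, 0.273, 0.2218]
ee_rot: [-0.001, 0.523, 0.852, -0.001]
contact_force: [-0.0, 0.0, -4.5]
gripper_width: 0.0133
grip_force: 117.4
```

move_arm:
  moves:
    - [0.015,-0.01,0,0,0,0,1]
    - [0.06,-0.035,0,0,0,0,1]
    - [0.12,-0.07,0,0,0,0,1]
    - [0.18,-0.11,0,0,0,0,1]
    - [0.24,-0.145,0,0,0,0,1]

```text
time: 22.4
ee_pos: [0.5844, 0.3178, 0.2159]
ee_rot: [-0.004, 0.523, 0.852, -0.004]
contact_force: [0.4, 0.3, -4.9]
gripper_width: 0.0134
grip_force: 117.4
```

move_arm:
  moves:
    - [0.06,-0.035,0,0,0,0,1]
    - [0.12,-0.07,0,0,0,0,1]
    - [0.18,-0.11,0,0,0,0,1]
    - [0.25,-0.15,0,0,0,0,1]
    - [0.3,-0.18,0,0,0,0,1]

```text
time: 22.9
ee_pos: [0.4971, 0.3745, 0.2201]
ee_rot: [-0.002, 0.523, 0.852, -0.001]
contact_force: [1.3, -1.0, -5.1]
gripper_width: 0.0135
grip_force: 117.4
```

move_arm:
  moves:
    - [0.03,-0.02,0,0,0,0,1]
    - [0.04,-0.025,0,0,0,0,1]
    - [0.04,-0.025,0,0,0,0,1]

```text
time: 23.2
ee_pos: [0.4873, 0.3808, 0.2206]
ee_rot: [-0.001, 0.523, 0.852, -0.001]
contact_force: [-0.5, -0.2, -4.2]
gripper_width: 0.0135
grip_force: 117.4
```

```bash
python3 - <<'E'
from h import *
o=get_obs();p=np.array(o["ee_pos"]);print(p,o["gripper_width"],o["grip_force"],np.round(o["joint_positions"],2))
L=TUB+.03*TX+[0,0,.12]
plan([("tip%d"%a,*barT(lip2bar(L,a),a)) for a in(0,30,60)])
a=snapshot("top")["frame"][150:340,60:240];b=snapshot("scene")["frame"][50:240,180:360]
cv2.imwrite("pics/o.png",cv2.resize(np.hstack([a,b])[:,:,::-1],None,fx=2,fy=2))
E
```

```text
[0.48725493 0.38075436 0.22059866] 0.01354008723370369 117.41973638534546 [0.54 0.21 1.55 0.   1.38 0.06]
tip0 [0.003, -0.008, 0.099] [-0.003, -0.001, -0.001] rows 0.6
tip30 [0.0, -0.152, -0.093] [-0.667, -0.0, -0.0] rows 3.5
tip60 [-0.0, -0.152, -0.093] [-0.667, 0.0, 0.0] rows 3.5
```

View pics/o.png

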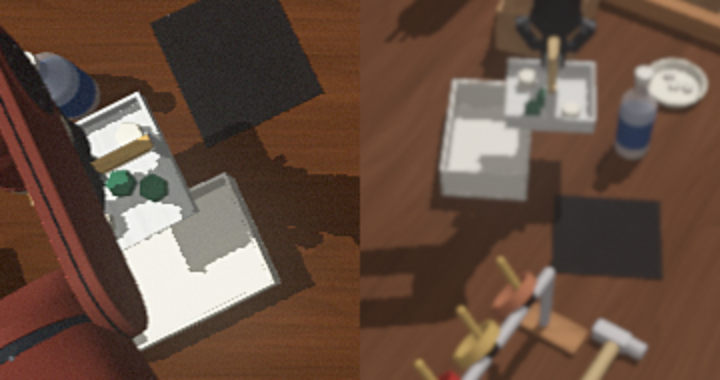

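Tray level with all four stones, its open edge over the far half of the tub. Tip in stages.

move_arm:
  moves:
    - [0,-0.03,0,-0.13,0,0,1]
    - [0,-0.06,0,-0.27,0,0,1]
    - [0,-0.1,0,-0.4,0,0,1]
    - [0.003,-0.13,0,-0.53,0,0,1]
    - [0.003,-0.16,0.006,-0.667,0,0,1]

```text
time: 23.8
ee_pos: [0.4445, 0.3589, 0.2195]
ee_rot: [0.135, 0.506, 0.823, 0.221]
contact_force: [0.1, 0.9, -4.2]
gripper_width: 0.0134
grip_force: 117.9
```

move_arm:
  moves:
    - [0,0,0,0,0,0,1]
    - [0,0,0,0,0,0,1]

```text
time: 24.0
ee_pos: [0.4441, 0.3591, 0.2189]
ee_rot: [0.134, 0.506, 0.824, 0.219]
contact_force: [0.3, 0.4, -4.6]
gripper_width: 0.0136
grip_force: 118.0
```

```bash
python3 - <<'E'
from h import *
o=get_obs();p=np.array(o["ee_pos"]);print(p,o["gripper_width"],np.round(o["joint_positions"],2))
L=TUB+.03*TX+[0,0,.105]
plan([("tip%d"%a,*barT(lip2bar(L,a),a)) for a in(45,62)])
E
```

```text
[0.44409868 0.35906839 0.21888675] 0.013594279218015917 [ 0.57 -0.27  2.12 -0.07  0.78  0.14]
tip45 [0.002, -0.094, -0.013] [-0.34, 0.001, -0.003] rows 1.8
tip62 [-0.0, -0.08, -0.063] [-0.378, 0.0, 0.0] rows 2.0
```

move_arm:
  moves:
    - [0.001,-0.03,0,-0.15,0,0,1]
    - [0.002,-0.06,0,-0.3,0,0,1]
    - [0.002,-0.08,-0.005,-0.45,0,0,1]
    - [0.002,-0.08,-0.005,-0.45,0,0,1]
    - [0.002,-0.08,-0.005,-0.45,0,0,1]

```text
time: 24.5
ee_pos: [0.4264, 0.3511, 0.2105]
ee_rot: [0.221, 0.475, 0.772, 0.361]
contact_force: [0.9, -0.0, -2.0]
gripper_width: 0.0135
grip_force: 118.4
```

move_arm:
  moves:
    - [0,0,0,0,0,0,1]
    - [0,0,0,0,0,0,1]
    - [0,0,0,0,0,0,1]
    - [0,0,0,0,0,0,1]
    - [0,0,0,0,0,0,1]

```text
time: 25.0
ee_pos: [0.4248, 0.3505, 0.2084]
ee_rot: [0.221, 0.474, 0.772, 0.361]
contact_force: [-0.1, -0.9, -4.5]
gripper_width: 0.0139
grip_force: 118.4
```

```bash
python3 - <<'E'
from h import *
o=get_obs();p=np.array(o["ee_pos"]);print(p,o["gripper_width"],np.round(o["joint_positions"],2))
a=snapshot("top")["frame"][180:350,60:240];b=snapshot("scene")["frame"][50:220,180:360]
cv2.imwrite("pics/tp.png",cv2.resize(np.hstack([a,b])[:,:,::-1],None,fx=2,fy=2))
E
```

```text
[0.42476907 0.35053726 0.20836867] 0.013879414428247444 [ 0.61 -0.49  2.44 -0.33  0.34  0.41]
```

View pics/tp.png

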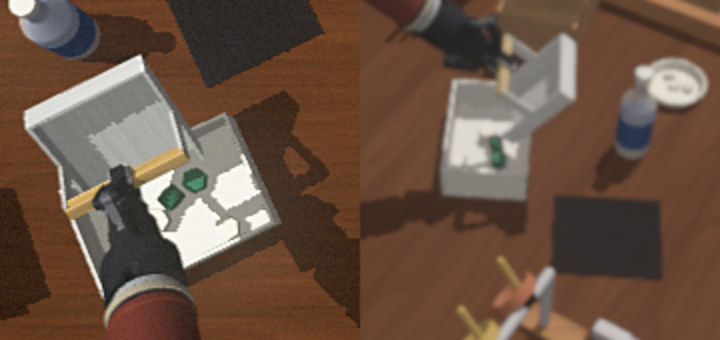

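The greens lie in the tub at (170,195) and (195,180), at least one white at (230,225), and the visible tray floor is bare. A small shake, then level the tray.

move_arm:
  moves:
    - [0,0.06,0,0,0,0,1]
    - [0,0,0,0,0,0,1]
    - [0,0.06,0,0,0,0,1]
    - [0,0,0,0,0,0,1]
    - [0,0,0,0,0,0,1]

```text
time: 25.6
ee_pos: [0.4231, 0.3495, 0.2056]
ee_rot: [0.22, 0.475, 0.773, 0.359]
contact_force: [-0.2, 0.0, -4.7]
gripper_width: 0.0138
grip_force: 118.4
```

```bash
python3 - <<'E'
from h import *
L=TUB+.045*TX+[0,0,.12]
plan([("tip%d"%a,*barT(lip2bar(L+[0,0,.02],a),a)) for a in(20,0)])
E
```

```text
tip20 [-0.001, 0.187, 0.083] [0.663, 0.001, -0.002] rows 3.5
tip0 [-0.0, 0.066, 0.1] [0.444, -0.0, -0.0] rows 2.3
```

move_arm:
  moves:
    - [0,0.05,0,0.16,0,0,1]
    - [0,0.1,0.02,0.33,0,0,1]
    - [0,0.15,0.05,0.5,0,0,1]
    - [0,0.187,0.083,0.663,0,0,1]
    - [0,0.187,0.083,0.663,0,0,1]

```text
time: 26.1
ee_pos: [0.4782, 0.3772, 0.236]
ee_rot: [0.091, 0.515, 0.839, 0.15]
contact_force: [0.2, 0.5, -3.8]
gripper_width: 0.0135
grip_force: 118.3
```

move_arm:
  moves:
    - [0,0.03,0.02,0.15,0,0,1]
    - [0,0.06,0.05,0.3,0,0,1]
    - [0,0.066,0.06,0.444,0,0,1]
    - [0,0.066,0.06,0.444,0,0,1]
    - [0,0.066,0.06,0.444,0,0,1]

```text
time: 26.6
ee_pos: [0.4958, 0.3867, 0.2239]
ee_rot: [0.001, 0.523, 0.852, 0.003]
contact_force: [0.6, -0.4, -3.7]
gripper_width: 0.0135
grip_force: 118.3
```

```bash
python3 - <<'E'
from h import *
print(get_obs()["ee_pos"])
g,q=barT(B+[.004,-.001,0],0);g[2]=.079
plan([("overmat",g+[0,0,.14],q),("down",g,q)])
s=snapshot("scene");hsv=cv2.cvtColor(s["frame"],cv2.COLOR_RGB2HSV).astype(int);h,S,v=hsv[...,0],hsv[...,1],hsv[...,2]
for nm,m in(("green",(h>55)&(h<90)&(S>100)),("white",(S<45)&(v>205)),("w2",(h>15)&(h<45)&(S>18)&(S<70)&(v>190))):
    n,l,st,c=cv2.connectedComponentsWithStats(m.astype(np.uint8))
    for k in range(1,n):
        if st[k,4]>12 and 200<c[k][0]<360 and 40<c[k][1]<200:print(nm,st[k,4],c[k].round(),onz(s,c[k],.02).round(3))
E
```

```text
[0.49581682 0.38668394 0.22390351]
overmat [-0.597, 0.324, 0.017] [0.007, -0.002, -0.002] rows 4.1
down [0.0, -0.0, 0.467] [0.0, 0.0, 0.0] rows 2.8
white 28 [322.  86.] [0.558 0.651 0.02 ]
white 236 [336.  93.] [0.623 0.642 0.02 ]
white 156 [262.  96.] [0.382 0.479 0.02 ]
white 227 [289.  99.] [0.477 0.522 0.02 ]
white 13 [274.  98.] [0.426 0.496 0.02 ]
white 449 [239. 120.] [0.371 0.329 0.02 ]
w2 266 [336.  93.] [0.622 0.642 0.02 ]
w2 23 [243. 116.] [0.372 0.358 0.02 ]
w2 27 [228. 130.] [0.362 0.269 0.02 ]
```

Force is down to 3.7 N, and both whites now show up in the tub. Carry the tray back.

move_arm:
  moves:
    - [-0.08,0.045,0.005,0,0,0,1]
    - [-0.2,0.11,0.01,0,0,0,1]
    - [-0.33,0.18,0.015,0,0,0,1]
    - [-0.46,0.25,0.017,0,0,0,1]
    - [-0.56,0.304,0.017,0.007,0,0,1]

```text
time: 27.15
ee_pos: [0.6542, 0.2765, 0.2223]
ee_rot: [0.001, 0.523, 0.852, 0.002]
contact_force: [0.2, -0.3, -2.5]
gripper_width: 0.0134
grip_force: 118.4
```

move_arm:
  moves:
    - [-0.037,0.02,0.05,0,0,0,1]
    - [-0.037,0.02,0.13,0,0,0,1]
    - [-0.037,0.02,0.2,0,0,0,1]
    - [-0.037,0.02,0.2,0,0,0,1]
    - [-0.037,0.02,0.2,0,0,0,1]

```text
time: 27.65
ee_pos: [0.6623, 0.2715, 0.1607]
ee_rot: [-0.001, 0.523, 0.852, 0.0]
contact_force: [0.5, -0.2, -2.8]
gripper_width: 0.0135
grip_force: 118.2
```

```bash
python3 - <<'E'
from h import *
print(get_obs()["ee_pos"])
g,q=barT(B+[.004,-.001,0],0);g[2]=.079
plan([("down",g,q)])
E
```

```text
[0.66231548 0.27147651 0.16074029]
down [-0.004, 0.003, 0.272] [-0.001, -0.002, -0.001] rows 1.6
```

move_arm:
  moves:
    - [-0.004,0.003,0.08,0,0,0,1]
    - [-0.004,0.003,0.16,0,0,0,1]
    - [-0.004,0.003,0.22,0,0,0,1]
    - [-0.004,0.003,0.25,0,0,0,1]
    - [-0.004,0.003,0.265,0,0,0,1]

```text
time: 28.15
ee_pos: [0.6645, 0.2706, 0.0806]
ee_rot: [-0.001, 0.523, 0.852, -0.0]
contact_force: [0.0, -0.7, -3.4]
gripper_width: 0.0138
grip_force: 118.3
```

move_arm:
  moves:
    - [0,0,0.005,0,0,0,1]
    - [0,0,0.005,0,0,0,1]
    - [0,0,0.005,0,0,0,1]

```text
time: 28.45
ee_pos: [0.6656, 0.2706, 0.0805]
ee_rot: [0.0, 0.523, 0.852, 0.001]
contact_force: [-0.2, -0.4, -3.1]
gripper_width: 0.0137
grip_force: 118.4
```

```bash
python3 -c "
from h import *
o=get_obs();print(o['ee_pos'],o['contact_force'])"
```

```text
[0.6655545  0.27056833 0.08048783] [-0.22085852 -0.35774037 -3.06235459]
```

move_arm:
  moves:
    - [0,0,0.008,0,0,0,1]
    - [0,0,0.01,0,0,0,1]
    - [0,0,0.01,0,0,0,0.2]
    - [0,0,0.01,0,0,0,-0.1]
    - [0,0,0.01,0,0,0,-0.1]

```text
time: 28.95
ee_pos: [0.6652, 0.2705, 0.0768]
ee_rot: [-0.0, 0.523, 0.852, 0.0]
contact_force: [-0.0, 0.1, 0.4]
gripper_width: 0.047
grip_force: 0.0
```

move_arm:
  moves:
    - [0,0,0,0,0,0,-0.1]
    - [0,0,-0.1,0,0,0,-0.1]
    - [0,0,-0.25,0,0,0,-0.1]
    - [0,0,-0.4,0,0,0,-0.1]
    - [0,0,-0.55,0,0,0,-0.1]

```text
time: 29.45
ee_pos: [0.6647, 0.2702, 0.2426]
ee_rot: [-0.001, 0.523, 0.852, -0.0]
contact_force: [1.3, -0.2, -0.1]
gripper_width: 0.0469
grip_force: 0.0
```

move_arm:
  moves:
    - [0,-0.15,-0.05,0,0,0,-0.1]
    - [0,-0.3,-0.1,0,0,0,-0.1]
    - [0,-0.45,-0.15,0,0,0,-0.1]
    - [0,-0.6,-0.2,0,0,0,-0.1]
    - [0,-0.7,-0.2,0,0,0,-0.1]

```text
time: 29.95
ee_pos: [0.4766, 0.1745, 0.304]
ee_rot: [0.001, 0.523, 0.852, 0.001]
contact_force: [0.5, 0.1, 0.5]
gripper_width: 0.0472
grip_force: 0.0
```

move_arm:
  moves:
    - [-0.15,0,0,0,0,0,-0.1]
    - [-0.3,0,0,0,0,0,-0.1]
    - [-0.45,0,0,0,0,0,-0.1]
    - [-0.6,0,0,0,0,0,-0.1]
    - [-0.7,0,0,0,0,0,-0.1]

```text
time: 30.45
ee_pos: [0.5736, -0.0149, 0.3012]
ee_rot: [-0.0, 0.524, 0.852, -0.0]
contact_force: [-1.1, 0.2, -0.8]
gripper_width: 0.0471
grip_force: 0.0
```

```bash
python3 - <<'E'
from h import *
print(get_obs()["ee_pos"])
t=snapshot("top");s=snapshot("scene")
a=t["frame"][130:350,60:460];b=s["frame"][60:280,130:360]
f=np.vstack([cv2.resize(a,(600,330)),np.hstack([cv2.resize(b,(282,270)),cv2.resize(t["frame"][225:345,80:210],(318,270))])])
cv2.imwrite("pics/end.png",f[:,:,::-1])
E
```

```text
[ 0.57364087 -0.01491934  0.30119913]
```

View pics/end.png

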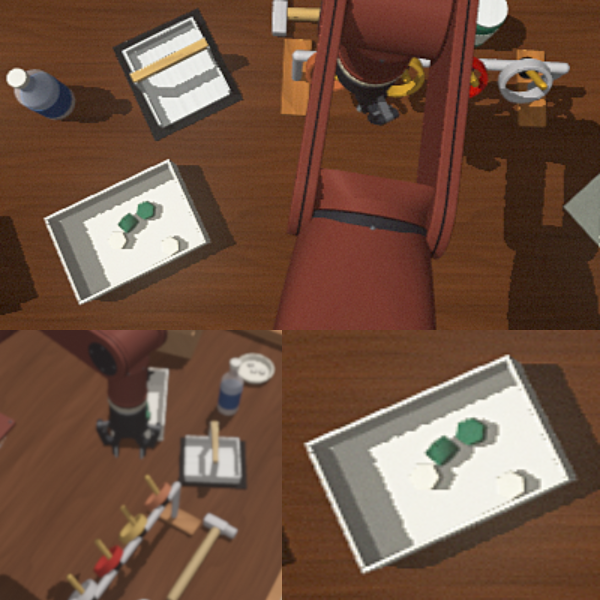

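The tray is empty and centred on the mat, all four stones are in the tub, and four bangles hang on the rack. The gripper is clear at z 0.30.

move_arm:
  moves:
    - [0,-0.1,-0.1,0,0,0,-0.1]
    - [0,-0.2,-0.1,0,0,0,-0.1]
    - [0,-0.2,-0.1,0,0,0,-0.1]
    - [0,-0.2,-0.1,0,0,0,-0.1]
    - [0,-0.2,-0.1,0,0,0,-0.1]

```text
time: 31.05
ee_pos: [0.5195, -0.0385, 0.331]
ee_rot: [-0.001, 0.523, 0.852, 0.0]
contact_force: [0.4, 0.8, 0.1]
gripper_width: 0.0471
grip_force: 0.0
```

```bash
python3 -c "
from plant import job_done
print(job_done())"
```

```text
the job is handed in; nothing more can be done
None
```

I handed the job in at about 31 s with no verdict shown; in the last pictures all four bangles hang one to a peg, the four stones are in the tub, the empty tray stands upright on its mat, and I saw no contact with the bottle, tin or hammer.

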